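# Load the tube mixer's spring-clip rail in size order

### The job

Load the tube mixer: press each of the three tubes lying on the bench into its own pair of spring clips on the sloping head, so that they stand in size order, the fat orange-capped tube in the wide clips at the left, the black-capped glass tube in the middle and the thin red-capped tube in the narrow clips at the right. Each tube must snap fully home in both its upper and its lower clip, cap at the upper end, with its middle about half-way between the two rails. Leave the timer and the petri dish where they are.

Things in the scene. Friction and masses are not known exactly. Their poses are not given: they have to be found in the camera images.
- tube50_mid (a point): Fat clear plastic centrifuge tube with orange cap, 118 mm long, body 28 mm across, cap 32 mm across and 13 mm long, conical tip (last 18 mm). Point on its axis half-way along. z points along the tube to the cap. Lies on the bench (tilted 1.5 deg by its cap).
- tube50_cap (a point): Centre of the orange cap, 52 mm from the middle of the fat tube.
- tube20_mid (a point): Clear glass culture tube with black screw cap, 122 mm long, body 20 mm across, cap 23 mm across and 16 mm long, round bottom. Point on its axis half-way along. z points along the tube to the cap. Lies on the bench.
- tube20_cap (a point): Centre of the black cap, 53 mm from the middle of the glass tube.
- tube15_mid (a point): Thin white plastic centrifuge tube with red cap, 122 mm long, body 16 mm across, cap 21 mm across and 13 mm long, conical tip (last 20 mm). Point on its axis half-way along. MINUS y points along the tube to the cap (within 1.5 deg). Lies on the bench.
- tube15_cap (a point): Centre of the red cap, 54.5 mm from the middle of the thin tube.
- seat_50 (a point): Where the middle of the fat tube lies when snapped home, on its axis, 16 mm above the rail tops, half-way between the two rails; the left (+y) of the three places. Axes as of the mixer head: x up the slope (35 deg above level, away from the robot at yaw 0), y to the left along the rails, z straight out of the sloping face. To its left, beyond y = 0.4, is a tall microscope.
- seat_20 (a point): Where the middle of the glass tube lies when snapped home, on its axis, 12 mm above the rail tops, half-way between the two rails; the middle one of the three places. Axes as of the mixer head: x up the slope (35 deg above level, away from the robot at yaw 0), y to the left along the rails, z straight out of the sloping face.
- seat_15 (a point): Where the middle of the thin tube lies when snapped home, on its axis, 10 mm above the rail tops, half-way between the two rails; the right (-y) of the three places. Axes as of the mixer head: x up the slope (35 deg above level, away from the robot at yaw 0), y to the left along the rails, z straight out of the sloping face.
- head: Sloping head of the white tube mixer, fixed, its face 35 deg from level; origin at the centre of its 124 x 206 x 5 mm plate, axes as of the seats. Two rails 14 wide, 20 high run along y at x = -32 and +32 mm, 50 mm clear between them for fingers. Each seat has on each rail a 10 mm wide clip of two sprung arms. Push the tube along -z: it meets the flares 12 to 20 mm out and snaps home at about 10 N.
- timer_mid (a point): Centre of the small white bench timer, 62 x 68 x 17 mm; leave alone.
- dish_mid (a point): Centre of a closed clear petri dish, 62 mm across, 15 mm high; leave alone.
Not all that is in view belongs to the job. What is shaped like the part that bears tube15_mid but green is not meant.

How it is judged (in metres and radians):
At the end, for the whole second after the job is handed in: Each tube lies in its own pair of clips, cap at the upper end, its middle within 12 mm along the slope and 3 mm across and in height of the seated position, parallel to the slope within 4 degrees (x of tube50_mid in the frame of seat_50 between -0.012 and 0.012 m and y of tube50_mid in the frame of seat_50 between -0.003 and 0.003 m and z of tube50_mid in the frame of seat_50 between -0.003 and 0.003 m and angle between the z axis of tube50_mid and the x axis of seat_50, either way round below 0.07 rad and x of tube50_cap in the frame of seat_50 above 0.03 m and x of tube20_mid in the frame of seat_20 between -0.012 and 0.012 m and y of tube20_mid in the frame of seat_20 between -0.003 and 0.003 m and z of tube20_mid in the frame of seat_20 between -0.003 and 0.003 m and angle between the z axis of tube20_mid and the x axis of seat_20, either way round below 0.07 rad and x of tube20_cap in the frame of seat_20 above 0.03 m and x of tube15_mid in the frame of seat_15 between -0.012 and 0.012 m and y of tube15_mid in the frame of seat_15 between -0.003 and 0.003 m and z of tube15_mid in the frame of seat_15 between -0.003 and 0.003 m and angle between the y axis of tube15_mid and the x axis of seat_15, either way round below 0.07 rad and x of tube15_cap in the frame of seat_15 above 0.03 m); the robot touches nothing.
It fails at once if the timer or the petri dish is pushed more than 25 mm (distance of any of timer_mid, dish_mid from where it was at the start of the episode above 0.025 m).
It also fails if it takes over 69 s, if anything falls off the work surface, if the arm or the gripper's body presses on something with over 40 N, if the wrist force passes 120 N, or if a joint passes its speed limit or range.

### The arm

A 6-joint arm with a two-finger parallel gripper is mounted at the origin on a cart in front of the work surface, level with it; the furniture and walls round the work are solid. World frame = base frame: x ahead of the robot, y to its left, z up, the work surface at z = 0. Lengths are in mm, angles in rad, forces in N, time in s.
With the tool pointing down it reaches from about 275 to 1000 mm from the base axis. Payload 8.4 kg.
Tool frame: the origin (TCP) lies on the centre line of the jaws, within the pads' length; the fingertips stand 25 mm ahead of it and the grasp point (between the pads) lies 6 mm ahead of it; z points along the fingers, x is the direction in which the jaws open and shut, and the axes are right-handed (so a half turn about z gives the same grasp; the last joint's range is limited). The gripper opens to 85 mm and grips with 20 to 120 N. Pads are 22 mm wide; open, the fingers measure 114 mm over their backs; the gripper's body (76 mm by 85 mm) begins 54 mm behind the grasp point. The pads swing forward as they close: fully open they stand 13 mm farther back than shut.
Start: joints at [-1.12, 0.353, 1.633, -0, 1.155, -0.002], TCP at [273.427, -562.019, 256.281] pointing down, gripper open.
Joint ranges: [-2.63, 2.63], [-0.92, 2.1], [0.06, 2.66], [-1.3, 4.44], [0, 2.69], [-3.02, 3.02]. Speed limits (rad/s): [2.22, 2.22, 2.79, 3.14, 3.14, 3.14].

### API

Orientations are given as [roll, pitch, yaw] about the fixed x, y, z axes, in that order (R = Rz(yaw) Ry(pitch) Rx(roll)).
In Python, from rig import r gives the robot as it stands. The module is installed in compiled form; this text tells all that it offers.
- The arm moves only by the tool jog_arm, never from a script. Its argument "deltas" is a list of rows, each an object with "gripper": the gripper command: -1 is fully open, 1 is shut, values between are in proportion; "translation": the shift along the world's x, y, z in units of 10 cm (1.0 is 10 cm), a list of three; "dr": the turn, a rotation vector about the world's x, y, z in units of pi/2 rad (1.0 is pi/2 rad), a list of three. In form: [{"gripper": gripper, "translation": [x, y, z], "dr": [wx, wy, wz]}, ...]. A call has 1 to 12 rows; each row shifts and turns the commanded pose from where the row before left it; what a row does not reach is not made up. A row lasts 1/12 s, in which the tool goes at most 41.7 mm and 7.16 degrees, less where a joint would pass 70% of its speed; a pose out of reach is approached as far as the arm can. A call with a number of a shift or a turn outside -1 to 1 is refused whole. A call with a gripper value outside its range is refused whole. The fingers move at their own pace and stop on an object; "squeeze" is the grip in N (left out, the last holds). Time passes only in rows, so rows that do not move let the fingers close. It gives the time, the measured TCP pose, the force and the opening at its end, in the units of the state.
- r.sense(): the state, without advancing time (a new reading comes with each control period).
- r.grab_frame(name): name is "scene" or "side" or "wrist"; returns the picture (384x512x3 uint8, blue, green, red); there is no depth.
- r.calibration(name): a dict with "mtx" (3x3 intrinsics, pixels), "k1" (the pictures are not rectified: a ray, as slopes to the right and down, at radius r is drawn at 1 + k1 r^2 times it, then the intrinsics apply), "world_from_camera" (4x4, takes a point from camera to world coordinates). Camera axes: x right, y down, z forward; pixel columns grow to the right and rows downward; lengths in mm; the calibration is good to about 2 mm. A picture is of the moment at which its call begins: read the wrist's pose just before it. calibration takes no time and is no camera call; for the wrist camera it gives the pose at the moment of the call.
- r.sign_off(): hands the job in, once; it reports no verdict.
The state is a dict: "clock": time; "qpos": joint angles; "qvel": joint speeds; "joint_efforts": joint torques, N m; "eef_pos": TCP position; "tcp_rot": TCP orientation; "contact_force": force on the tool from outside, world axes, zero at the start; "wrist_torque": the same for the moment, N m; "opening": opening from 0.0 (shut) to 1.0 (fully open).
Only numpy, scipy, OpenCV 4.12 (cv2) and the standard library are available. Lean on these libraries where they do the work, as an engineer would, in place of code of your own. Each camera call takes 0.05 s, during which the arm holds its last target. There are 200 camera calls.

## Working session

There is one attempt and no reset: what is moved stays moved. The work goes in short steps, Python scripts to look and compute and a tool call to move; the robot and the scene stay as the last step left them, time stands still between calls to the robot, and variables do not carry over. Pictures are saved under pics/ and viewed, about 8 in all and at most 12, crops included, and the job is handed in when it is done.

Besides the shell and the picture viewer there is one more tool, called after ">>>" by a JSON object that holds its "fn" and its "kwargs", one argument or row to a line. jog_arm: Moves the arm, as the interface text tells. Shifts and turns lie within -1 to 1; 1 stands for 10 cm of shift or pi/2 rad of turn. Its arguments: {"type":"object","properties":{"deltas":{"type":"array"},"squeeze":{"type":"number"}},"required":["deltas"]}

```bash
mkdir -p pics; python3 - <<'E'
from rig import r
import cv2, numpy as np
print(r.sense())
for n in ("scene","side","wrist"):
    c=r.calibration(n); print(n,np.round(c["mtx"],1).tolist(),c["k1"],np.round(c["world_from_camera"],3).tolist())
    f=r.grab_frame(n); cv2.imwrite(f"pics/{n}0.png",f)
E
```

```text
{'clock': 0.0, 'qpos': array([-1.12038459e+00,  3.53635662e-01,  1.63411913e+00,  2.37850250e-05,
        1.15521020e+00, -2.40598446e-03]), 'qvel': array([ 1.05524259e-03, -7.81137153e-05, -1.33454725e-03,  2.76876348e-04,
        7.84808969e-04,  1.76873099e-03]), 'joint_efforts': array([ 2.34664170e-03, -6.05236459e+01, -3.42060292e+01,  2.18375480e-04,
        9.22792620e-03,  6.55991357e-06]), 'eef_pos': array([ 273.25134405, -561.61763711,  255.57588025]), 'tcp_rot': array([-3.14156760e+00,  1.37228028e-03, -1.11798821e+00]), 'contact_force': array([-0.63332859,  0.72655412,  0.30187959]), 'wrist_torque': array([ 0.01064484, -0.01296665, -0.04546799]), 'opening': 1.0029569521284705}
scene [[447.3, 0.0, 261.0], [0.0, 447.3, 192.6], [0.0, 0.0, 1.0]] -0.029867527776245007 [[-0.833, -0.375, 0.408, 91.802], [-0.554, 0.581, -0.597, 646.764], [-0.013, -0.723, -0.691, 850.125], [0.0, 0.0, 0.0, 1.0]]
side [[434.5, 0.0, 260.8], [0.0, 434.5, 188.8], [0.0, 0.0, 1.0]] -0.08225858620008744 [[0.98, -0.11, 0.166, 338.939], [-0.198, -0.63, 0.751, -703.058], [0.022, -0.769, -0.639, 731.452], [0.0, 0.0, 0.0, 1.0]]
wrist [[339.5, 0.0, 258.0], [0.0, 339.5, 189.3], [0.0, 0.0, 1.0]] -0.08919394852697993 [[0.438, -0.854, -0.282, 345.606], [-0.899, -0.416, -0.135, -525.433], [-0.002, 0.313, -0.95, 372.033], [0.0, 0.0, 0.0, 1.0]]
```

```bash
python3 - <<'E'
import cv2,numpy as np
a=[cv2.imread(f"pics/{n}0.png") for n in("scene","side","wrist")]
cv2.imwrite("pics/sc_big.png",cv2.resize(a[0],(800,600),interpolation=cv2.INTER_CUBIC))
cv2.imwrite("pics/si_big.png",cv2.resize(a[1],(800,600),interpolation=cv2.INTER_CUBIC))
E
```

```text
(no output)
```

View pics/sc_big.png

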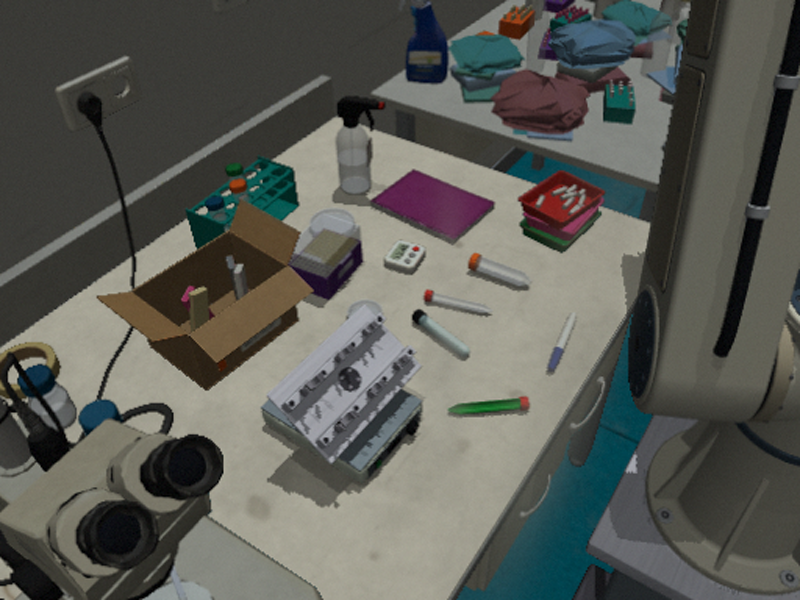

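View pics/si_big.png

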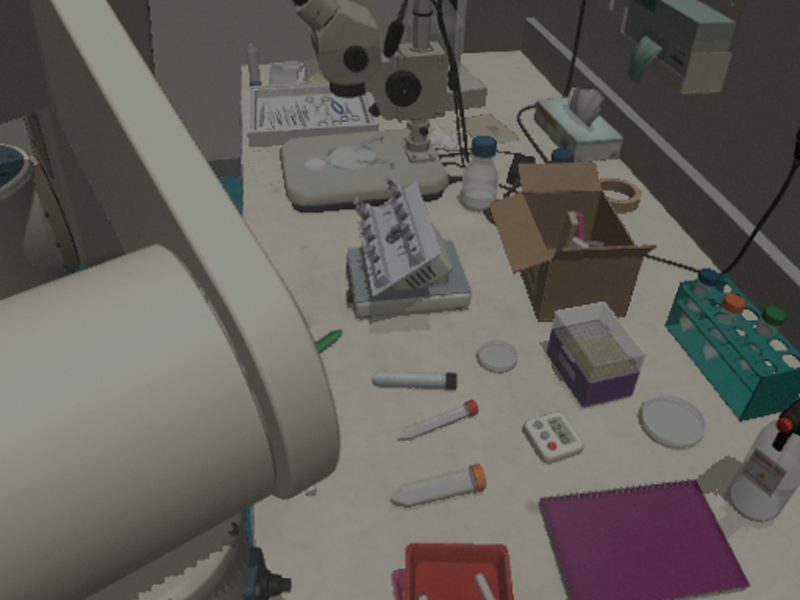

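Scene view: the red-capped tubes are the white one (enlarged px 428–490, 297–312) and the green one (450–528, 405). The white one fits tube15; the green is the decoy. The orange cap is at (475,262), the black cap at (417,317), and the head is around (345,385). The next crops confirm the tubes and show the head.

```bash
python3 - <<'E'
import cv2,numpy as np
a=cv2.imread("pics/scene0.png");b=cv2.imread("pics/side0.png")
# scene head crop x165-275,y190-310 ; side head crop x215-305,y110-205 ; tubes
def c(im,x,y,w,h,s): 
    o=cv2.resize(im[y:y+h,x:x+w],None,fx=s,fy=s,interpolation=cv2.INTER_CUBIC); return np.clip(o*1.3,0,255).astype(np.uint8)
A=c(a,165,190,110,120,3.6); B=c(b,215,110,100,100,4)
C=c(a,250,150,105,60,3.6); D=c(b,235,225,90,100,2)
out=np.zeros((650,800,3),np.uint8)
out[:432,:396]=A; out[:400,400:800]=B; out[432:648,:378]=C; out[432:632,400:580]=D
cv2.imwrite("pics/crop1.png",out[:600])
E
```

```text
(no output)
```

View pics/crop1.png

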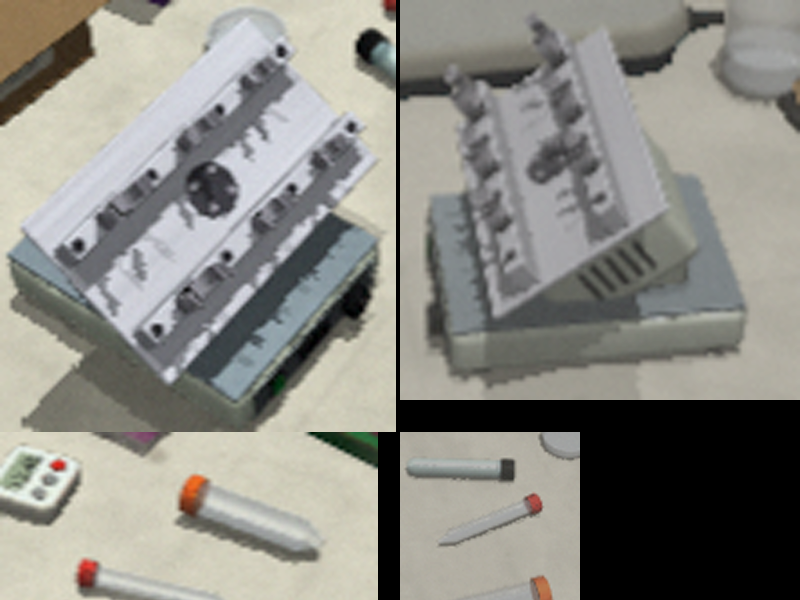

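Candidates: scene white tube with red cap is native px (274,190)–(314,200), and green is (288–338,259). The crop shows a white body, so that one is tube15. The crop also shows the mixer plate corners in both views. I'll use these for the head pose, and colour masks plus body outlines for the tubes.

```bash
cat > h.py <<'E'
import cv2,numpy as np
from scipy.optimize import least_squares
from scipy.spatial.transform import Rotation as Ro
def rays(c,px):
    K=c["mtx"];px=np.atleast_2d(np.array(px,float))
    d=np.stack([(px[:,0]-K[0,2])/K[0,0],(px[:,1]-K[1,2])/K[1,1]],1); u=d.copy()
    for _ in range(8): u=d/(1+c["k1"]*(u**2).sum(1,keepdims=True))
    T=c["world_from_camera"]; return T[:3,3],np.c_[u,np.ones(len(u))]@T[:3,:3].T
def onplane(c,px,z):
    o,d=rays(c,px); return o+d*((z-o[2])/d[:,2:])
def proj(c,P):
    T=c["world_from_camera"];q=(np.atleast_2d(P)-T[:3,3])@T[:3,:3];u=q[:,:2]/q[:,2:]
    u=u*(1+c["k1"]*(u**2).sum(1,keepdims=True));K=c["mtx"]
    return u*[K[0,0],K[1,1]]+K[:2,2]
def headR(yaw): return Ro.from_euler('xyz',[0,-np.deg2rad(35),yaw]).as_matrix()
def fit(obs,x0,z=None):  # obs: list of (calib,local pts,px)
    f=lambda p:np.concatenate([(proj(c,L@headR(p[3]).T+p[:3])-px).ravel() for c,L,px in obs])
    s=least_squares(f,x0,x_scale=[10,10,10,.1]);return s.x,f(s.x)
E
python3 - <<'E'
from h import *; from rig import r
S,D=r.calibration("scene"),r.calibration("side")
U=2.5
cs={'a':[62,103,U],'b':[62,-103,U],'c':[-62,-103,U],'d':[-62,103,U]}
so=np.array([[171.1,253.9],[233.6,194.7],[270,233.9],[212.2,296.1]])
sd=np.array([[266.3,116.3],[282,162.5],[240,188.8]])
L1=np.array([cs[k] for k in'abcd']);L2=np.array([cs[k] for k in'abc'])
for ob in ([(S,L1,so),(D,L2,sd)],[(S,L1,so)],[(D,L2,sd)]):
    p,e=fit(ob,[500,150,120,0]);print(np.round(p,3),np.round(e,1))
def tri(p,q):
    o1,d1=rays(S,p);o2,d2=rays(D,q);A=np.stack([d1[0],-d2[0]],1);t=np.linalg.lstsq(A,o2-o1,rcond=None)[0]
    return (o1+d1[0]*t[0]+o2+d2[0]*t[1])/2, np.linalg.norm(o1+d1[0]*t[0]-o2-d2[0]*t[1])
print("hub",tri([223.9,242.8],[252.5,149.5]))
# caps by colour
for n,c in (("scene",S),("side",D)):
    im=cv2.imread(f"pics/{n}0.png");h=cv2.cvtColor(im,cv2.COLOR_BGR2HSV)
    for nm,m,z in (("orange",(h[...,0]>5)&(h[...,0]<14)&(h[...,1]>130)&(h[...,2]>100),16),("red",((h[...,0]<5)|(h[...,0]>174))&(h[...,1]>130)&(h[...,2]>80),10.5),("black",(h[...,2]<55),11.5)):
        k,l,st,ce=cv2.connectedComponentsWithStats(m.astype(np.uint8))
        for i in range(1,k):
            if 25<st[i,4]<400:
                w=onplane(c,ce[i],z)[0]
                if 200<w[0]<700 and -450<w[1]<150: print(n,nm,np.round(ce[i],1),st[i,4],np.round(w,1))
# tube tips
for nm,ps,pd,z in (("50",[528,285],[393,500],14),("20",[467,356],[374,380],10),("15",[491,313],[400,438],8)):
    print(nm,onplane(S,np.array(ps)/1.5625,z),onplane(D,np.array(pd)/1.5625,z))
E
```

```text
[ 5.13265e+02  1.79011e+02  1.04879e+02 -2.60000e-02] [-0.5 -1.1 -0.6 -0.5 -0.3 -0.1  0.4  1.  -0.3  0.3  0.4 -0.5 -1.2  1.1]
[ 5.15966e+02  1.75344e+02  9.87640e+01 -2.90000e-02] [ 0.1 -1.1 -0.3  0.1 -0.3  0.3  0.5  0.8]
[ 5.17267e+02  1.92706e+02  9.55440e+01 -2.70000e-02] [ 0.1  0.7  0.4 -0.9 -0.5  0.3]
hub (array([509.58892779, 180.71749902, 110.44062156]), np.float64(1.570314660564098))
scene orange [302.9 165.3] 32 [ 545.4 -233.8   16. ]
scene black [344.  137.2] 77 [ 507.8 -425.2   11.5]
scene black [346.1 151.9] 151 [ 470.2 -362.2   11.5]
scene black [266.9 202.1] 45 [553.2 -55.8  11.5]
scene black [380.2 270.7] 291 [213.7 -10.1  11.5]
scene black [222.9 241.6] 103 [568.7 116.9  11.5]
scene black [247.5 263.2] 202 [480.9 137.8  11.5]
side orange [306.4 304.4] 80 [ 543.  -226.5   16. ]
side red [302.3 259.8] 33 [ 567.6 -109.1   10.5]
side black [288.4 243.7] 59 [549.1 -58.1  11.5]
50 [[ 428.95251336 -224.82548796   14.        ]] [[ 430.61467471 -240.33054667   14.        ]]
20 [[436.71818677 -23.96667029  10.        ]] [[440.7361466 -35.4644464  10.       ]]
15 [[ 452.53781393 -132.96655059    8.        ]] [[ 458.06960125 -143.85533318    8.        ]]
```

>>> {"fn": "jog_arm", "kwargs": {
  "deltas": [
    {"gripper": -1,"translation": [0.17,0.36,0],"dr": [0,0,-0.024]},
    {"gripper": -1,"translation": [0.17,0.36,0],"dr": [0,0,-0.024]},
    {"gripper": -1,"translation": [0.17,0.36,0],"dr": [0,0,-0.024]},
    {"gripper": -1,"translation": [0.17,0.36,0],"dr": [0,0,-0.024]},
    {"gripper": -1,"translation": [0.17,0.36,0],"dr": [0,0,-0.024]},
    {"gripper": -1,"translation": [0.17,0.36,0],"dr": [0,0,-0.024]},
    {"gripper": -1,"translation": [0.17,0.36,0],"dr": [0,0,-0.024]},
    {"gripper": -1,"translation": [0.17,0.36,0],"dr": [0,0,-0.024]},
    {"gripper": -1,"translation": [0.17,0.36,0],"dr": [0,0,-0.024]},
    {"gripper": -1,"translation": [0.17,0.36,0],"dr": [0,0,-0.024]},
    {"gripper": -1,"translation": [0.17,0.36,0],"dr": [0,0,-0.024]},
    {"gripper": -1,"translation": [0.17,0.36,0],"dr": [0,0,-0.024]}
  ]
}}

```text
clock: 1.15
eef_pos: [477.8, -128.1, 256.3]
tcp_rot: [-3.141, -0.0, -1.572]
contact_force: [1.3, 0.3, 0.9]
opening: 1.004
```

```bash
cat >> h.py <<'E'
def snap(name,tag):
    from rig import r; import pickle
    c=r.calibration(name);f=r.grab_frame(name);cv2.imwrite(f"pics/{tag}.png",f);pickle.dump(c,open(f"pics/{tag}.pkl","wb"));return c,f
def load(tag):
    import pickle; return pickle.load(open(f"pics/{tag}.pkl","rb")),cv2.imread(f"pics/{tag}.png")
E
python3 - <<'E'
from h import *
c,f=snap("wrist","w1")
cv2.imwrite("pics/w1b.png",cv2.resize(np.clip(f*1.3,0,255).astype(np.uint8),(800,600),interpolation=cv2.INTER_CUBIC))
from rig import r; print(r.sense())
E
```

```text
{'clock': 1.2, 'qpos': array([-0.25568806,  0.15026981,  1.90399057,  0.00402829,  1.0862194 ,
        1.3164868 ]), 'qvel': array([-0.09976922, -0.00771902,  0.0114635 , -0.02394234,  0.00218134,
       -0.25414318]), 'joint_efforts': array([ -9.38878387, -45.99579692, -29.3999058 ,  -2.72628352,
         0.67649413,  -1.21164076]), 'eef_pos': array([ 480.40181019, -122.86080161,  256.42996675]), 'tcp_rot': array([-3.13962153,  0.00317276, -1.57404627]), 'contact_force': array([1.90440696, 3.16228751, 0.54119128]), 'wrist_torque': array([ 0.135124  , -0.03770455,  0.07720263]), 'opening': 1.0005795061178078}
```

View pics/w1b.png

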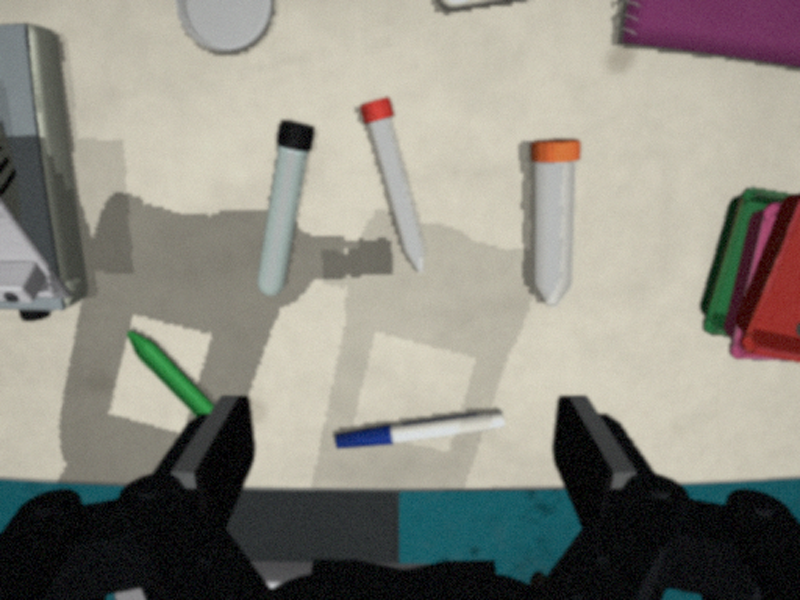

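Wrist view (800x600 px): black-capped tube (296,135)–(270,295); white red-capped tube (377,110)–(420,270); orange-capped tube (556,151)–(553,303). The green decoy is at (170,370), the dish at (226,20) and the timer at (480,0). Next I'll look at the head from the insertion tilt.

>>> {"fn": "jog_arm", "kwargs": {
  "deltas": [
    {"gripper": -1,"translation": [-0.05,0.26,-0.01],"dr": [0,-0.0324,0]},
    {"gripper": -1,"translation": [-0.05,0.26,-0.01],"dr": [0,-0.0324,0]},
    {"gripper": -1,"translation": [-0.05,0.26,-0.01],"dr": [0,-0.0324,0]},
    {"gripper": -1,"translation": [-0.05,0.26,-0.01],"dr": [0,-0.0324,0]},
    {"gripper": -1,"translation": [-0.05,0.26,-0.01],"dr": [0,-0.0324,0]},
    {"gripper": -1,"translation": [-0.05,0.26,-0.01],"dr": [0,-0.0324,0]},
    {"gripper": -1,"translation": [-0.05,0.26,-0.01],"dr": [0,-0.0324,0]},
    {"gripper": -1,"translation": [-0.05,0.26,-0.01],"dr": [0,-0.0324,0]},
    {"gripper": -1,"translation": [-0.05,0.26,-0.01],"dr": [0,-0.0324,0]},
    {"gripper": -1,"translation": [-0.05,0.26,-0.01],"dr": [0,-0.0324,0]},
    {"gripper": -1,"translation": [-0.05,0.26,-0.01],"dr": [0,-0.0324,0]},
    {"gripper": -1,"translation": [-0.05,0.26,-0.01],"dr": [0,-0.0324,0]}
  ]
}}

```text
clock: 2.2
eef_pos: [420.5, 163.7, 244.6]
tcp_rot: [-2.566, -0.004, -1.573]
contact_force: [0.0, -0.5, 0.1]
opening: 1.001
```

>>> {"fn": "jog_arm", "kwargs": {
  "deltas": [
    {"gripper": -1,"translation": [0,0,0],"dr": [0,0,0]},
    {"gripper": -1,"translation": [0,0,0],"dr": [0,0,0]},
    {"gripper": -1,"translation": [0,0,0],"dr": [0,0,0]}
  ]
}}

```text
clock: 2.45
eef_pos: [420.9, 162.4, 244.2]
tcp_rot: [-2.57, -0.006, -1.572]
contact_force: [-0.4, -0.1, 0.6]
opening: 0.995
```

```bash
python3 - <<'E'
from h import *
c,f=snap("wrist","w2")
cv2.imwrite("pics/w2b.png",cv2.resize(np.clip(f*1.3,0,255).astype(np.uint8),(800,600),interpolation=cv2.INTER_CUBIC))
from rig import r; s=r.sense(); print(s["eef_pos"],s["tcp_rot"],s["qpos"])
c,f=load("w1")
for nm,a,b,za,zb in (("50",[556,151],[553,303],16,14),("20",[296,135],[270,295],11.5,10),("15",[377,110],[420,270],10.5,8)):
    A=onplane(c,np.array(a)/1.5625,za)[0];B=onplane(c,np.array(b)/1.5625,zb)[0];d=A-B
    L={"50":52+59,"20":53+61,"15":54.5+61}[nm]; off={"50":52,"20":53,"15":54.5}[nm]
    M=A-d/np.linalg.norm(d)*off
    print(nm,A.round(1),B.round(1),"len",round(np.linalg.norm(d),1),L,"mid",M.round(1),"dir deg",np.degrees(np.arctan2(d[1],d[0])).round(2))
E
```

```text
[421.2214431  162.02035911 244.36174094] [-2.56983772 -0.00577917 -1.57369187] [ 0.57698612 -0.10191271  2.3280562  -0.65351321  0.51708277  2.65917515]
50 [ 540.7 -227.3   16. ] [ 434.2 -234.5   14. ] len 106.8 111 mid [ 488.8 -230.8   15. ] dir deg 3.87
20 [550.6 -56.1  11.5] [439.2 -30.2  10. ] len 114.5 114 mid [499.  -44.1  10.8] dir deg -13.08
15 [ 566.1 -109.7   10.5] [ 457.1 -138.6    8. ] len 112.7 115.5 mid [ 513.4 -123.7    9.3] dir deg 14.86
```

View pics/w2b.png

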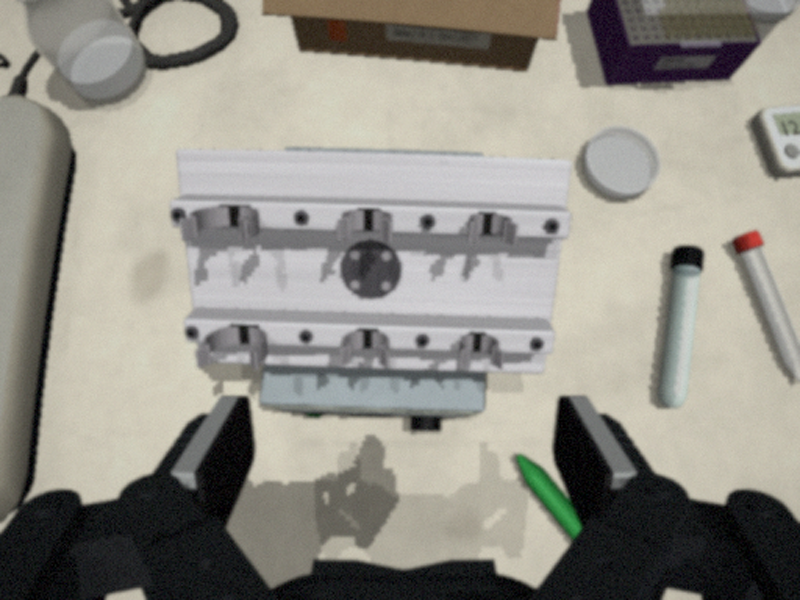

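```bash
python3 - <<'E'
from h import *
c,f=load("w2")
g=np.clip(f[90:245,105:372]*1.3,0,255).astype(np.uint8)
cv2.imwrite("pics/w2c.png",cv2.resize(g,None,fx=2.99,fy=3.8,interpolation=cv2.INTER_CUBIC)[:600,:800])
E
```

```text
(no output)
```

View pics/w2c.png

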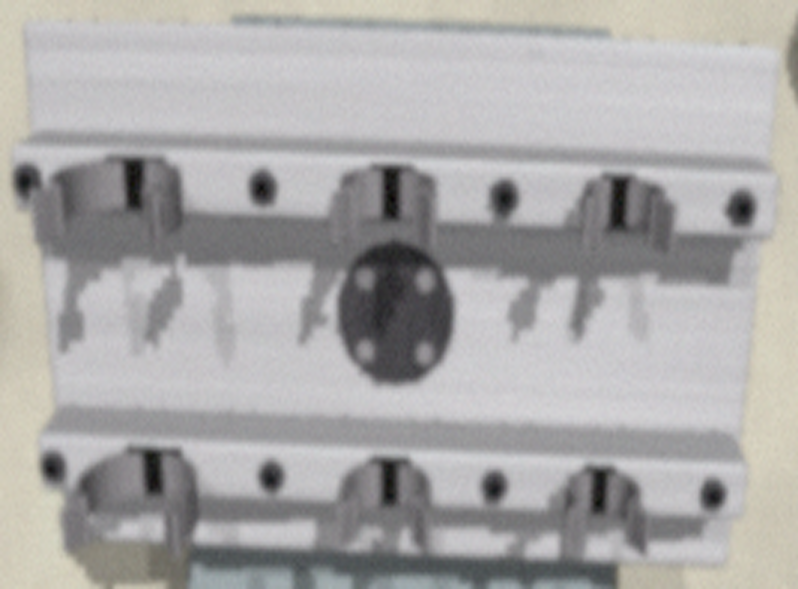

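Head crop: clip bases (dark marks) are on the upper rail at (134,183), (391,192), (619,203) and on the lower rail at (152,473), (390,482), (600,491), wide clips at left. Plate corners are at (25,22), (777,48), (725,562). I'll fit the head pose and the seat positions.

```bash
python3 - <<'E'
from h import *; from rig import r
c,f=load("w2"); N=lambda a:np.array(a,float)/[2.99,3.8]+[105,90]
cor=N([[25,22],[777,48],[725,562]]);Lc=np.array([[62,103,2.5],[62,-103,2.5],[-62,-103,2.5]])
up=N([[134,183],[391,192],[619,203],[26,182],[262,188],[504,198],[741,208]])
lo=N([[152,473],[390,482],[600,491],[53,468],[271,476],[494,486],[713,494]])
S,D=r.calibration("scene"),r.calibration("side")
so=np.array([[171.1,253.9],[233.6,194.7],[270,233.9],[212.2,296.1]]);L1=np.array([[62,103,2.5],[62,-103,2.5],[-62,-103,2.5],[-62,103,2.5]])
sd=np.array([[266.3,116.3],[282,162.5],[240,188.8]]);L2=L1[:3]
def f(p,w):
    R=headR(p[3]);T=lambda L:np.asarray(L)@R.T+p[:3]
    y=p[4:11]; U=np.c_[np.full(7,32.),y,np.full(7,22.5)];V=U*[-1,1,1]
    e=[proj(c,T(Lc))-cor,proj(c,T(U))-up,proj(c,T(V))-lo]
    if w: e+=[.4*(proj(S,T(L1))-so),.4*(proj(D,T(L2))-sd)]
    return np.concatenate(e).ravel()
for w in (0,1):
    s=least_squares(f,[513,179,105,-.03,60,0,-60,90,30,-30,-90],args=(w,),x_scale=[10,10,10,.1]+[10]*7)
    e=f(s.x,w);print(s.x.round(3),"rms",e.std().round(2));print(e.round(1))
    R=headR(s.x[3])
    for n,y,h in(("50",s.x[4],38.5),("20",s.x[5],34.5),("15",s.x[6],32.5)): print(n,(s.x[:3]+R@[0,y,h]).round(1))
    print(R.round(4).tolist())
E
```

```text
[ 5.13277e+02  1.80537e+02  1.04424e+02 -3.10000e-02  6.74260e+01
  6.00000e-02 -5.89270e+01  9.63690e+01  3.35920e+01 -2.91370e+01
 -9.08750e+01] rms 0.56
[-1.2  0.9  0.8  0.7  0.3  1.6 -0.1  0.7  0.   0.4 -0.  -0.1  0.1  0.3
  0.   0.4 -0.  -0.   0.  -0.   0.1 -0.9 -0.  -0.6  0.1 -0.9 -0.1 -0.7
 -0.  -0.3  0.  -0.6  0.  -0.7]
50 [493.3 248.6 136. ]
20 [493.5 181.2 132.7]
15 [492.8 122.2 131. ]
[[0.8188, 0.0309, -0.5733], [-0.0253, 0.9995, 0.0177], [0.5736, -0.0, 0.8192]]
[ 5.13261e+02  1.80480e+02  1.04472e+02 -3.10000e-02  6.74680e+01
  1.15000e-01 -5.88620e+01  9.64050e+01  3.36400e+01 -2.90770e+01
 -9.08040e+01] rms 0.5
[-1.2  0.9  0.9  0.7  0.4  1.6 -0.1  0.7  0.   0.4 -0.  -0.1  0.1  0.3
  0.   0.4 -0.  -0.1  0.  -0.   0.1 -0.9  0.  -0.6  0.1 -0.9 -0.1 -0.7
 -0.  -0.3  0.  -0.6  0.  -0.7 -0.4 -0.3 -0.3  0.  -0.2  0.3 -0.1  0.7
 -0.1  0.1  0.  -0.3 -0.6  0.3]
50 [493.3 248.6 136. ]
20 [493.5 181.2 132.7]
15 [492.8 122.2 131.1]
[[0.8188, 0.0308, -0.5733], [-0.0252, 0.9995, 0.0176], [0.5736, 0.0, 0.8192]]
```

Head pose agrees across all three cameras (0.5 px rms). I'll flip the wrist half a turn to keep joint 6 away from its limit and go to the fat tube.

>>> {"fn": "jog_arm", "kwargs": {
  "deltas": [
    {"gripper": -1,"translation": [0.05,-0.33,0],"dr": [0,0.073,0]},
    {"gripper": -1,"translation": [0.05,-0.33,0],"dr": [0,0.073,0]},
    {"gripper": -1,"translation": [0.05,-0.33,0],"dr": [0,0.073,0]},
    {"gripper": -1,"translation": [0.05,-0.33,0],"dr": [0,0.073,0]},
    {"gripper": -1,"translation": [0.05,-0.33,0],"dr": [0,0.073,0]},
    {"gripper": -1,"translation": [0.05,-0.33,0],"dr": [0,0,0.078]},
    {"gripper": -1,"translation": [0.05,-0.33,0],"dr": [0,0,0.078]},
    {"gripper": -1,"translation": [0.05,-0.33,0],"dr": [0,0,0.078]},
    {"gripper": -1,"translation": [0.05,-0.33,0],"dr": [0,0,0.078]},
    {"gripper": -1,"translation": [0.05,-0.33,0],"dr": [0,0,0.078]},
    {"gripper": -1,"translation": [0.05,-0.33,0],"dr": [0,0,0.078]},
    {"gripper": -1,"translation": [0.05,-0.33,0],"dr": [0,0,0.078]}
  ]
}}

```text
clock: 3.5
eef_pos: [467.1, -133.4, 242.4]
tcp_rot: [-2.969, -0.035, -0.927]
contact_force: [0.6, -0.5, 0.4]
opening: 1.001
```

>>> {"fn": "jog_arm", "kwargs": {
  "deltas": [
    {"gripper": -1,"translation": [0,0,-0.05],"dr": [0,0,0.078]},
    {"gripper": -1,"translation": [0,0,-0.05],"dr": [0,0,0.078]},
    {"gripper": -1,"translation": [0,0,-0.05],"dr": [0,0,0.078]},
    {"gripper": -1,"translation": [0,0,-0.05],"dr": [0,0,0.078]},
    {"gripper": -1,"translation": [0,0,-0.05],"dr": [0,0,0.078]},
    {"gripper": -1,"translation": [0,0,-0.05],"dr": [0,0,0.078]},
    {"gripper": -1,"translation": [0,0,-0.05],"dr": [0,0,0.078]},
    {"gripper": -1,"translation": [0,0,-0.05],"dr": [0,0,0.078]},
    {"gripper": -1,"translation": [0,0,-0.05],"dr": [0,0,0.078]},
    {"gripper": -1,"translation": [0,0,-0.05],"dr": [0,0,0.078]},
    {"gripper": -1,"translation": [0,0,-0.05],"dr": [0,0,0.078]},
    {"gripper": -1,"translation": [0,0,-0.05],"dr": [0,0,0.078]}
  ]
}}

```text
clock: 4.5
eef_pos: [467.3, -132.3, 181.9]
tcp_rot: [-2.971, -0.037, 0.544]
contact_force: [-0.6, 0.0, 0.3]
opening: 0.999
```

>>> {"fn": "jog_arm", "kwargs": {
  "deltas": [
    {"gripper": -1,"translation": [0,0,-0.05],"dr": [0,0,0.078]},
    {"gripper": -1,"translation": [0,0,-0.05],"dr": [0,0,0.078]},
    {"gripper": -1,"translation": [0,0,-0.05],"dr": [0,0,0.078]},
    {"gripper": -1,"translation": [0,0,-0.05],"dr": [0,0,0.078]},
    {"gripper": -1,"translation": [0,0,0],"dr": [0,0,0.078]},
    {"gripper": -1,"translation": [0,0,0],"dr": [0,0,0]},
    {"gripper": -1,"translation": [0,0,0],"dr": [0,0,0]}
  ]
}}

```text
clock: 5.08
eef_pos: [467.4, -131.6, 162.0]
tcp_rot: [-2.971, -0.036, 1.148]
contact_force: [-0.3, -0.6, -0.5]
opening: 1.001
```

```bash
cat >> h.py <<'E'
def plan(pos,R,n=1,quiet=0):
    from rig import r
    s=r.sense();Rc=Ro.from_euler('xyz',s["tcp_rot"]).as_matrix()
    w=Ro.from_matrix(np.asarray(R)@Rc.T).as_rotvec()/(np.pi/2);t=(np.asarray(pos)-s["eef_pos"])/100
    print("pos",s["eef_pos"].round(1),"rot",s["tcp_rot"].round(3),"F",s["contact_force"].round(1),"open",round(s["opening"],3),"q",s["qpos"].round(2),"t",round(s["clock"],2))
    print("total",t.round(3),w.round(4),"per row",(t/n).round(3),(w/n).round(4), "min rows",round(max(np.linalg.norm(t)/.417,np.linalg.norm(w)/.0795),1))
def down(deg): return Ro.from_euler('xyz',[np.pi,0,np.deg2rad(deg)]).as_matrix()  # tool down, yaw
HY=-0.031
HR=headR(HY); HO=np.array([513.26,180.5,104.45])
def seatT(y,h,up=0,dx=0):  # TCP pose, tool yaw ~ +90 flavour: tool z=-head z, tool y = +head x
    z=-HR[:,2];ya=HR[:,0];R=np.stack([np.cross(ya,z),ya,z],1)
    return HO+HR@[dx,y,h+up],R
E
python3 - <<'E'
from h import *
print(down(90).round(2).tolist()); plan([491,-231,110],down(93.9),10)
print(seatT(67.4,38.5))
E
```

```text
[[0.0, 1.0, 0.0], [1.0, -0.0, -0.0], [0.0, 0.0, -1.0]]
pos [ 467.4 -131.6  162. ] rot [-2.971 -0.036  1.148] F [-0.3 -0.6 -0.5] open 1.001 q [-0.31  0.34  1.91  0.06  1.06 -1.5 ] t 5.08
total [ 0.236 -0.994 -0.52 ] [-0.0419 -0.1037  0.3099] per row [ 0.024 -0.099 -0.052] [-0.0042 -0.0104  0.031 ] min rows 4.1
(array([493.27698245, 248.55207073, 135.98735371]), array([[ 0.03099504,  0.81875847,  0.57330085],
       [ 0.99951954, -0.02538965, -0.01777802],
       [ 0.        ,  0.57357644, -0.81915204]]))
```

>>> {"fn": "jog_arm", "kwargs": {
  "deltas": [
    {"gripper": -1,"translation": [0.024,-0.1,-0.052],"dr": [-0.0042,-0.0104,0.031]},
    {"gripper": -1,"translation": [0.024,-0.1,-0.052],"dr": [-0.0042,-0.0104,0.031]},
    {"gripper": -1,"translation": [0.024,-0.1,-0.052],"dr": [-0.0042,-0.0104,0.031]},
    {"gripper": -1,"translation": [0.024,-0.1,-0.052],"dr": [-0.0042,-0.0104,0.031]},
    {"gripper": -1,"translation": [0.024,-0.1,-0.052],"dr": [-0.0042,-0.0104,0.031]},
    {"gripper": -1,"translation": [0.024,-0.1,-0.052],"dr": [-0.0042,-0.0104,0.031]},
    {"gripper": -1,"translation": [0.024,-0.1,-0.052],"dr": [-0.0042,-0.0104,0.031]},
    {"gripper": -1,"translation": [0.024,-0.1,-0.052],"dr": [-0.0042,-0.0104,0.031]},
    {"gripper": -1,"translation": [0.024,-0.1,-0.052],"dr": [-0.0042,-0.0104,0.031]},
    {"gripper": -1,"translation": [0.024,-0.1,-0.052],"dr": [-0.0042,-0.0104,0.031]},
    {"gripper": -1,"translation": [0,0,0],"dr": [0,0,0]},
    {"gripper": -1,"translation": [0,0,0],"dr": [0,0,0]}
  ]
}}

```text
clock: 6.08
eef_pos: [490.7, -231.5, 110.0]
tcp_rot: [-3.141, 0.001, 1.637]
contact_force: [-1.6, -0.1, 0.2]
opening: 1.001
```

```bash
python3 - <<'E'
from h import *
plan([491,-231,27],down(93.9),4)
E
```

```text
pos [ 490.7 -231.5  110. ] rot [-3.141e+00  1.000e-03  1.637e+00] F [-1.6 -0.1  0.2] open 1.001 q [-0.44  0.41  1.93 -0.    0.8  -2.08] t 6.08
total [ 0.003  0.005 -0.83 ] [ 0.0005 -0.0001  0.001 ] per row [ 0.001  0.001 -0.208] [ 0.0001 -0.      0.0003] min rows 2.0
```

>>> {"fn": "jog_arm", "kwargs": {
  "deltas": [
    {"gripper": -1,"translation": [0,0,-0.208],"dr": [0,0,0]},
    {"gripper": -1,"translation": [0,0,-0.208],"dr": [0,0,0]},
    {"gripper": -1,"translation": [0,0,-0.208],"dr": [0,0,0]},
    {"gripper": -1,"translation": [0,0,-0.208],"dr": [0,0,0]},
    {"gripper": -1,"translation": [0,0,0],"dr": [0,0,0]},
    {"gripper": 1,"translation": [0,0,0],"dr": [0,0,0]},
    {"gripper": 1,"translation": [0,0,0],"dr": [0,0,0]},
    {"gripper": 1,"translation": [0,0,0],"dr": [0,0,0]},
    {"gripper": 1,"translation": [0,0,0],"dr": [0,0,0]},
    {"gripper": 1,"translation": [0,0,0],"dr": [0,0,0]},
    {"gripper": 1,"translation": [0,0,0],"dr": [0,0,0]},
    {"gripper": 1,"translation": [0,0,0],"dr": [0,0,0]}
  ],
  "squeeze": 60
}}

```text
clock: 7.08
eef_pos: [491.9, -231.2, 28.0]
tcp_rot: [3.14, 0.003, 1.643]
contact_force: [-1.4, 0.4, 8.4]
opening: 0.307
```

>>> {"fn": "jog_arm", "kwargs": {
  "deltas": [
    {"gripper": 1,"translation": [0,0,0],"dr": [0,0,0]},
    {"gripper": 1,"translation": [0,0,0],"dr": [0,0,0]},
    {"gripper": 1,"translation": [0,0,0.2],"dr": [0,0,0]},
    {"gripper": 1,"translation": [0,0,0.3],"dr": [0,0,0]},
    {"gripper": 1,"translation": [0,0,0.3],"dr": [0,0,0]},
    {"gripper": 1,"translation": [0,0,0.3],"dr": [0,0,0]},
    {"gripper": 1,"translation": [0,0,0.3],"dr": [0,0,0]},
    {"gripper": 1,"translation": [0,0,0.3],"dr": [0,0,0]},
    {"gripper": 1,"translation": [0,0,0.3],"dr": [0,0,0]},
    {"gripper": 1,"translation": [0,0,0],"dr": [0,0,0]},
    {"gripper": 1,"translation": [0,0,0],"dr": [0,0,0]}
  ]
}}

```text
clock: 8.0
eef_pos: [492.2, -231.3, 229.1]
tcp_rot: [3.138, 0.004, 1.643]
contact_force: [0.0, -0.2, -1.0]
opening: 0.302
```

```bash
python3 - <<'E'
from h import *
c,f=snap("wrist","w3")
cv2.imwrite("pics/w3b.png",cv2.resize(np.clip(f*1.3,0,255).astype(np.uint8),(640,480),interpolation=cv2.INTER_CUBIC))
P,R=seatT(67.4,38.5,90); print(P)
plan([P[0],P[1],240],R,24)
E
```

```text
[441.6799055  250.15209269 209.71103769]
pos [ 491.3 -230.9  227.4] rot [3.140e+00 3.000e-03 1.643e+00] F [-0.2  0.4 -0.5] open 0.3 q [-0.44  0.26  1.84 -0.    1.04 -2.08] t 8.05
total [-0.496  4.81   0.126] [ 0.0096 -0.388  -0.0632] per row [-0.021  0.2    0.005] [ 0.0004 -0.0162 -0.0026] min rows 11.6
```

View pics/w3b.png

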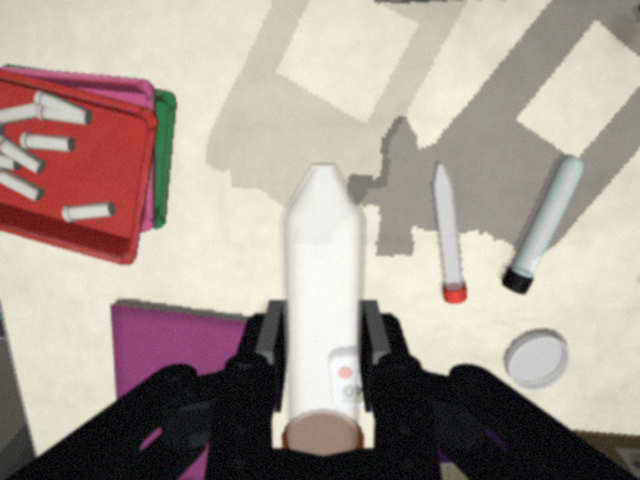

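The wrist view shows the fat tube gripped straight between the pads: tip at (321,166), cap lower edge near (323,440).

```bash
python3 - <<'E'
from h import *
c,f=load("w3")
tcp=np.array([491.3,-230.9,227.4]);R=Ro.from_euler('xyz',[3.14,.003,1.643]).as_matrix()
for n,p in(("tip",[321,164]),("capjoint",[323,418])):
    q=onplane(c,np.array(p)/1.25,227.4-13)[0]; print(n,(R.T@(q-tcp)).round(1))
E
```

```text
tip [  0.3 -60.   12.9]
capjoint [ 1.  37.5 13.1]
```

>>> {"fn": "jog_arm", "kwargs": {
  "deltas": [
    {"gripper": 1,"translation": [-0.021,0.2,0.005],"dr": [0,0,-0.0026]},
    {"gripper": 1,"translation": [-0.021,0.2,0.005],"dr": [0.0004,-0.0177,-0.0026]},
    {"gripper": 1,"translation": [-0.021,0.2,0.005],"dr": [0.0004,-0.0177,-0.0026]},
    {"gripper": 1,"translation": [-0.021,0.2,0.005],"dr": [0.0004,-0.0177,-0.0026]},
    {"gripper": 1,"translation": [-0.021,0.2,0.005],"dr": [0.0004,-0.0177,-0.0026]},
    {"gripper": 1,"translation": [-0.021,0.2,0.005],"dr": [0.0004,-0.0177,-0.0026]},
    {"gripper": 1,"translation": [-0.021,0.2,0.005],"dr": [0.0004,-0.0177,-0.0026]},
    {"gripper": 1,"translation": [-0.021,0.2,0.005],"dr": [0.0004,-0.0177,-0.0026]},
    {"gripper": 1,"translation": [-0.021,0.2,0.005],"dr": [0.0004,-0.0177,-0.0026]},
    {"gripper": 1,"translation": [-0.021,0.2,0.005],"dr": [0.0004,-0.0177,-0.0026]},
    {"gripper": 1,"translation": [-0.021,0.2,0.005],"dr": [0.0004,-0.0177,-0.0026]},
    {"gripper": 1,"translation": [-0.021,0.2,0.005],"dr": [0.0004,-0.0177,-0.0026]}
  ]
}}

```text
clock: 9.05
eef_pos: [464.7, 10.0, 231.3]
tcp_rot: [2.837, 0.008, 1.592]
contact_force: [0.5, -0.7, -0.8]
opening: 0.302
```

>>> {"fn": "jog_arm", "kwargs": {
  "deltas": [
    {"gripper": 1,"translation": [-0.021,0.2,0.005],"dr": [0.0004,-0.0177,-0.0026]},
    {"gripper": 1,"translation": [-0.021,0.2,0.005],"dr": [0.0004,-0.0177,-0.0026]},
    {"gripper": 1,"translation": [-0.021,0.2,0.005],"dr": [0.0004,-0.0177,-0.0026]},
    {"gripper": 1,"translation": [-0.021,0.2,0.005],"dr": [0.0004,-0.0177,-0.0026]},
    {"gripper": 1,"translation": [-0.021,0.2,0.005],"dr": [0.0004,-0.0177,-0.0026]},
    {"gripper": 1,"translation": [-0.021,0.2,0.005],"dr": [0.0004,-0.0177,-0.0026]},
    {"gripper": 1,"translation": [-0.021,0.2,0.005],"dr": [0.0004,-0.0177,-0.0026]},
    {"gripper": 1,"translation": [-0.021,0.2,0.005],"dr": [0.0004,-0.0177,-0.0026]},
    {"gripper": 1,"translation": [-0.021,0.2,0.005],"dr": [0.0004,-0.0177,-0.0026]},
    {"gripper": 1,"translation": [-0.021,0.2,0.005],"dr": [0.0004,-0.0177,-0.0026]},
    {"gripper": 1,"translation": [-0.021,0.2,0.005],"dr": [0.0004,-0.0177,-0.0026]},
    {"gripper": 1,"translation": [0,0,0],"dr": [0,0,0]}
  ]
}}

```text
clock: 10.05
eef_pos: [441.8, 231.6, 236.8]
tcp_rot: [2.53, 0.001, 1.548]
contact_force: [-0.4, -0.6, -0.1]
opening: 0.306
```

```bash
python3 - <<'E'
from h import *
P,R=seatT(67.4,38.5,13.1+40); print(P)
plan(P,R,8)
E
```

```text
[462.83470705 249.49608369 179.48432726]
pos [441.8 231.6 236.8] rot [2.530e+00 1.000e-03 1.548e+00] F [-0.4 -0.6 -0.1] open 0.306 q [ 0.73  0.02  2.25 -0.84  0.56 -0.16] t 10.05
total [ 0.21   0.179 -0.573] [ 0.0007  0.0002 -0.0055] per row [ 0.026  0.022 -0.072] [ 0.0001  0.     -0.0007] min rows 1.5
```

>>> {"fn": "jog_arm", "kwargs": {
  "deltas": [
    {"gripper": 1,"translation": [0.026,0.022,-0.072],"dr": [0,0,-0.0007]},
    {"gripper": 1,"translation": [0.026,0.022,-0.072],"dr": [0,0,-0.0007]},
    {"gripper": 1,"translation": [0.026,0.022,-0.072],"dr": [0,0,-0.0007]},
    {"gripper": 1,"translation": [0.026,0.022,-0.072],"dr": [0,0,-0.0007]},
    {"gripper": 1,"translation": [0.026,0.022,-0.072],"dr": [0,0,-0.0007]},
    {"gripper": 1,"translation": [0.026,0.022,-0.072],"dr": [0,0,-0.0007]},
    {"gripper": 1,"translation": [0.026,0.022,-0.072],"dr": [0,0,-0.0007]},
    {"gripper": 1,"translation": [0.026,0.022,-0.072],"dr": [0,0,-0.0007]},
    {"gripper": 1,"translation": [0,0,0],"dr": [0,0,0]},
    {"gripper": 1,"translation": [0,0,0],"dr": [0,0,0]}
  ]
}}

```text
clock: 10.88
eef_pos: [463.1, 245.7, 179.4]
tcp_rot: [2.532, 0.003, 1.537]
contact_force: [0.6, -0.6, 0.0]
opening: 0.303
```

```bash
python3 - <<'E'
from h import *
P,R=seatT(67.4,38.5,13.1+20); plan(P,R,4)
P,R=seatT(67.4,38.5,13.1); plan(P,R,4)
a=[]
for n,(x,y,w,h) in (("wrist",(96,70,320,240)),("scene",(150,170,140,105)),("side",(190,90,140,105))):
    c,f=snap(n,"p50"+n); a.append(cv2.resize(f[y:y+h,x:x+w],(400,300),interpolation=cv2.INTER_CUBIC))
o=np.zeros((600,800,3),np.uint8);o[:300,:400]=a[0];o[:300,400:]=a[1];o[300:,:400]=a[2]
cv2.imwrite("pics/p50.png",np.clip(o*1.3,0,255).astype(np.uint8))
E
```

```text
pos [463.1 245.7 179.4] rot [2.532 0.003 1.537] F [ 0.6 -0.6  0. ] open 0.303 q [ 0.73  0.18  2.25 -1.06  0.47  0.1 ] t 10.88
total [ 0.112  0.035 -0.163] [ 0.0021 -0.0011  0.002 ] per row [ 0.028  0.009 -0.041] [ 0.0005 -0.0003  0.0005] min rows 0.5
pos [463.1 245.7 179.4] rot [2.532 0.003 1.537] F [ 0.6 -0.6  0. ] open 0.303 q [ 0.73  0.18  2.25 -1.06  0.47  0.1 ] t 10.88
total [ 0.227  0.031 -0.327] [ 0.0021 -0.0011  0.002 ] per row [ 0.057  0.008 -0.082] [ 0.0005 -0.0003  0.0005] min rows 1.0
```

View pics/p50.png

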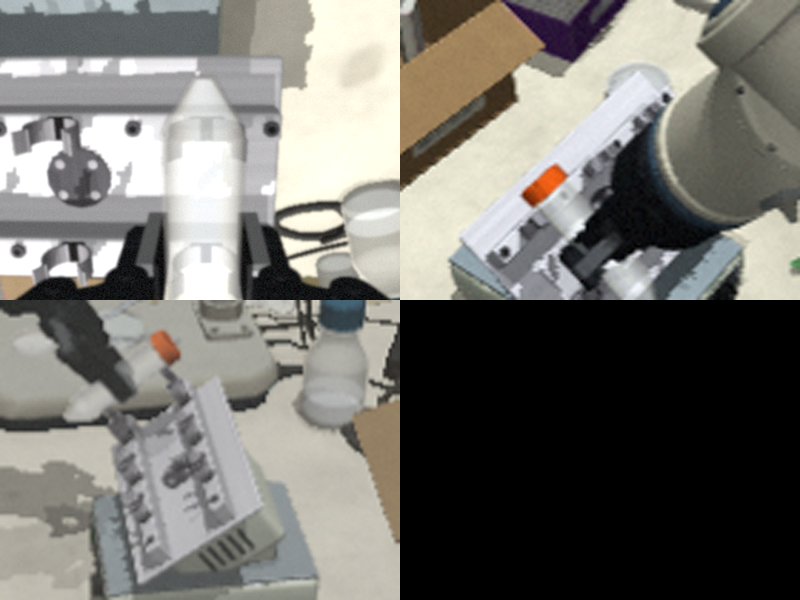

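The composite shows the fat tube parallel to the slope over the wide clips with its cap up. I'll check the fit against the rail screws in this flipped wrist view (native (202.4,172.4), (313.6,172.4)).

```bash
python3 - <<'E'
from h import *
c,f=load("p50wrist")
L=np.array([[-32,33.6,22.5],[-32,96.4,22.5],[32,-29.1,22.5],[0,0,8],[-32,67.4,22.5]])
print(proj(c,L@HR.T+HO).round(1))
tcp=np.array([463.1,245.7,179.4]);R=Ro.from_euler('xyz',[2.532,.003,1.537]).as_matrix()
print(proj(c,[tcp+R@[0,-60,13],tcp+R@[0,0,13]]).round(1))
g=f[130:200,200:340]
cv2.imwrite("pics/z.png",cv2.resize(g,None,fx=5,fy=5,interpolation=cv2.INTER_CUBIC))
E
```

```text
[[203.3 169.1]
 [314.2 169. ]
 [111.4 266.6]
 [157.3 211.8]
 [263.  169. ]]
[[254.8 136.1]
 [255.3 272.4]]
```

>>> {"fn": "jog_arm", "kwargs": {
  "deltas": [
    {"gripper": 1,"translation": [0.023,0.015,-0.033],"dr": [0.001,-0.0005,0.001]},
    {"gripper": 1,"translation": [0.023,0.015,-0.033],"dr": [0.001,-0.0005,0.001]},
    {"gripper": 1,"translation": [0.023,0,-0.033],"dr": [0,0,0]},
    {"gripper": 1,"translation": [0.023,0,-0.033],"dr": [0,0,0]},
    {"gripper": 1,"translation": [0.023,0,-0.033],"dr": [0,0,0]},
    {"gripper": 1,"translation": [0.023,0,-0.033],"dr": [0,0,0]},
    {"gripper": 1,"translation": [0,0,0],"dr": [0,0,0]}
  ]
}}

```text
clock: 11.62
eef_pos: [477.5, 248.3, 159.9]
tcp_rot: [2.529, 0.0, 1.538]
contact_force: [-3.5, -5.5, 3.3]
opening: 0.304
```

>>> {"fn": "jog_arm", "kwargs": {
  "deltas": [
    {"gripper": 1,"translation": [0.023,0,-0.033],"dr": [0,0,0]},
    {"gripper": 1,"translation": [0.023,0,-0.033],"dr": [0,0,0]},
    {"gripper": 1,"translation": [0.023,0,-0.033],"dr": [0,0,0]}
  ]
}}

```text
clock: 11.87
eef_pos: [484.2, 248.1, 150.1]
tcp_rot: [2.529, 0.001, 1.538]
contact_force: [1.1, -4.5, -1.0]
opening: 0.305
```

>>> {"fn": "jog_arm", "kwargs": {
  "deltas": [
    {"gripper": 1,"translation": [0.023,0,-0.033],"dr": [0,0,0]},
    {"gripper": 1,"translation": [0,0,0],"dr": [0,0,0]},
    {"gripper": 1,"translation": [0,0,0],"dr": [0,0,0]}
  ]
}}

```text
clock: 12.12
eef_pos: [486.4, 248.6, 147.6]
tcp_rot: [2.528, -0.0, 1.538]
contact_force: [-9.8, -5.1, 13.5]
opening: 0.304
```

```bash
python3 - <<'E'
from h import *
P,R=seatT(67.4,38.5,13.1); plan(P,R,4)
from rig import r; s=r.sense(); print("head frame F",HR.T@s["contact_force"],"M",HR.T@s["wrist_torque"], "tcp in head",HR.T@(s["eef_pos"]-HO))
E
```

```text
pos [486.4 248.6 147.6] rot [ 2.528 -0.     1.538] F [-9.8 -5.1 13.5] open 0.304 q [ 0.69  0.27  2.24 -1.23  0.42  0.26] t 12.12
total [-0.006  0.002 -0.009] [-0.0003  0.0016  0.0008] per row [-0.002  0.001 -0.002] [-0.0001  0.0004  0.0002] min rows 0.0
head frame F [-0.15635948 -5.44998543 16.53579448] M [-0.87369536  0.43891836 -0.01090236] tcp in head [ 0.99368828 67.21464653 51.95835767]
```

Force peaked, dropped, then rose to 16 N normal at the expected depth (52 mm against 51.6 mm), so the tube snapped home. Release and retreat along the face normal.

>>> {"fn": "jog_arm", "kwargs": {
  "deltas": [
    {"gripper": -0.2,"translation": [0,0,0],"dr": [0,0,0]},
    {"gripper": -0.2,"translation": [0,0,0],"dr": [0,0,0]},
    {"gripper": -0.2,"translation": [0,0,0],"dr": [0,0,0]},
    {"gripper": -0.2,"translation": [0,0,0],"dr": [0,0,0]},
    {"gripper": -0.2,"translation": [-0.057,0.002,0.082],"dr": [0,0,0]},
    {"gripper": -0.2,"translation": [-0.115,0.003,0.164],"dr": [0,0,0]},
    {"gripper": -0.2,"translation": [-0.143,0.004,0.205],"dr": [0,0,0]},
    {"gripper": -0.2,"translation": [-0.143,0.004,0.205],"dr": [0,0,0]},
    {"gripper": -0.6,"translation": [-0.115,0.003,0.164],"dr": [0,0,0]},
    {"gripper": -0.6,"translation": [0,0,0],"dr": [0,0,0]},
    {"gripper": -0.6,"translation": [0,0,0],"dr": [0,0,0]}
  ]
}}

```text
clock: 13.03
eef_pos: [429.7, 252.0, 230.5]
tcp_rot: [2.527, -0.004, 1.541]
contact_force: [0.7, -0.6, -0.6]
opening: 0.797
```

```bash
python3 - <<'E'
from h import *
c,f=snap("wrist","q50"); cv2.imwrite("pics/q50b.png",cv2.resize(f,(640,480),interpolation=cv2.INTER_CUBIC))
plan([499,-44,180],down(90-13.1),24)
E
```

```text
pos [429.7 251.6 229.7] rot [ 2.528 -0.003  1.54 ] F [-0.7 -0.2 -0.1] open 0.802 q [ 0.8   0.04  2.25 -0.88  0.58 -0.05] t 13.08
total [ 0.693 -2.956 -0.497] [ 0.0488  0.3884 -0.1217] per row [ 0.029 -0.123 -0.021] [ 0.002   0.0162 -0.0051] min rows 7.4
```

View pics/q50b.png

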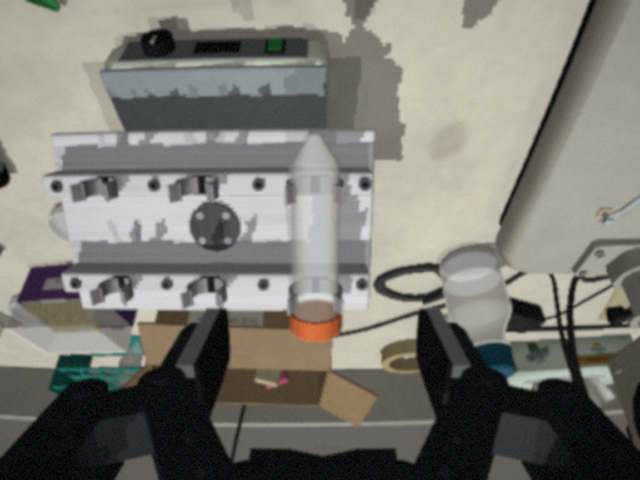

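The fat tube sits in both wide clips with the cap up (320,325) and the tip at (318,140). Next, the glass tube.

>>> {"fn": "jog_arm", "kwargs": {
  "deltas": [
    {"gripper": -1,"translation": [0.043,-0.185,0.01],"dr": [0.003,0.0243,-0.0076]},
    {"gripper": -1,"translation": [0.043,-0.185,0.01],"dr": [0.003,0.0243,-0.0076]},
    {"gripper": -1,"translation": [0.043,-0.185,0],"dr": [0.003,0.0243,-0.0076]},
    {"gripper": -1,"translation": [0.043,-0.185,0],"dr": [0.003,0.0243,-0.0076]},
    {"gripper": -1,"translation": [0.043,-0.185,0],"dr": [0.003,0.0243,-0.0076]},
    {"gripper": -1,"translation": [0.043,-0.185,0],"dr": [0.003,0.0243,-0.0076]},
    {"gripper": -1,"translation": [0.043,-0.185,0],"dr": [0.003,0.0243,-0.0076]},
    {"gripper": -1,"translation": [0.043,-0.185,0],"dr": [0.003,0.0243,-0.0076]},
    {"gripper": -1,"translation": [0.043,-0.185,0],"dr": [0.003,0.0243,-0.0076]},
    {"gripper": -1,"translation": [0.043,-0.185,0],"dr": [0.003,0.0243,-0.0076]},
    {"gripper": -1,"translation": [0.043,-0.185,0],"dr": [0.003,0.0243,-0.0076]},
    {"gripper": -1,"translation": [0.043,-0.185,0],"dr": [0.003,0.0243,-0.0076]}
  ]
}}

```text
clock: 14.08
eef_pos: [481.2, 27.3, 230.1]
tcp_rot: [2.993, -0.009, 1.389]
contact_force: [-0.1, 0.7, 0.5]
opening: 0.999
```

>>> {"fn": "jog_arm", "kwargs": {
  "deltas": [
    {"gripper": -1,"translation": [0.043,-0.185,0],"dr": [0.003,0.0243,-0.0076]},
    {"gripper": -1,"translation": [0.043,-0.185,0],"dr": [0.003,0.0243,-0.0076]},
    {"gripper": -1,"translation": [0.043,-0.185,0],"dr": [0.003,0.0243,-0.0076]},
    {"gripper": -1,"translation": [0.043,-0.185,0],"dr": [0.003,0.0243,-0.0076]},
    {"gripper": -1,"translation": [0,0,0],"dr": [0,0,0]},
    {"gripper": -1,"translation": [0,0,0],"dr": [0,0,0]}
  ]
}}

```text
clock: 14.58
eef_pos: [498.5, -46.3, 229.8]
tcp_rot: [-3.138, 0.004, 1.34]
contact_force: [0.0, -0.5, 0.1]
opening: 1.003
```

```bash
python3 - <<'E'
from h import *
plan([499,-44,100],down(90-13.1),6)
c,f=load("q50");N=np.array
def oncl(p,h): # ray onto head plane z=h
    o,d=rays(c,N(p)/1.25);o=HR.T@(o-HO);d=(d@HR)[0];return o+d*((h-o[2])/d[2])
print("tip",oncl([318,138],38.5),"body at lower clip",oncl([314,184],22.5+16+14),"capcentre",oncl([316,325],38.5+8))
print("screws",oncl([258,184],22.5),oncl([365,184],22.5),oncl([264,284],22.5),oncl([361,284],22.5))
E
```

```text
pos [498.5 -46.3 229.8] rot [-3.138  0.004  1.34 ] F [ 0.  -0.5  0.1] open 1.003 q [-0.09  0.19  1.92 -0.    1.03 -1.43] t 14.58
total [ 0.005  0.023 -1.298] [ 0.0017 -0.0027  0.0017] per row [ 0.001  0.004 -0.216] [ 0.0003 -0.0004  0.0003] min rows 3.1
tip [-58.15908752  68.39669264  38.5       ] body at lower clip [-36.05265129  66.29074656  52.5       ] capcentre [50.19625693 66.66481462 46.5       ]
screws [-30.16005824  32.81677728  22.5       ] [-29.93308501  95.86411708  22.5       ] [34.36936493 33.41403765 22.5       ] [34.60265004 95.2291964  22.5       ]
```

>>> {"fn": "jog_arm", "kwargs": {
  "deltas": [
    {"gripper": -1,"translation": [0.005,0.023,-0.3],"dr": [0.0017,-0.0027,0.0017]},
    {"gripper": -1,"translation": [0,0,-0.3],"dr": [0,0,0]},
    {"gripper": -1,"translation": [0,0,-0.3],"dr": [0,0,0]},
    {"gripper": -1,"translation": [0,0,-0.3],"dr": [0,0,0]},
    {"gripper": -1,"translation": [0,0,-0.3],"dr": [0,0,0]},
    {"gripper": -1,"translation": [0,0,-0.25],"dr": [0,0,0]},
    {"gripper": -1,"translation": [0,0,-0.15],"dr": [0,0,0]},
    {"gripper": -1,"translation": [0,0,-0.1],"dr": [0,0,0]},
    {"gripper": -1,"translation": [0,0,0],"dr": [0,0,0]}
  ]
}}

```text
clock: 15.33
eef_pos: [496.9, -41.9, 29.5]
tcp_rot: [-3.14, -0.001, 1.346]
contact_force: [-0.0, -0.4, 0.1]
opening: 0.998
```

>>> {"fn": "jog_arm", "kwargs": {
  "deltas": [
    {"gripper": 1,"translation": [0,0,0],"dr": [0,0,0]},
    {"gripper": 1,"translation": [0,0,0],"dr": [0,0,0]},
    {"gripper": 1,"translation": [0,0,0],"dr": [0,0,0]},
    {"gripper": 1,"translation": [0,0,0],"dr": [0,0,0]},
    {"gripper": 1,"translation": [0,0,0],"dr": [0,0,0]},
    {"gripper": 1,"translation": [0,0,0],"dr": [0,0,0]},
    {"gripper": 1,"translation": [0,0,0],"dr": [0,0,0]},
    {"gripper": 1,"translation": [0,0,0],"dr": [0,0,0]}
  ]
}}

```text
clock: 16.0
eef_pos: [499.2, -42.4, 32.4]
tcp_rot: [3.138, -0.002, 1.345]
contact_force: [-1.4, 0.5, 8.4]
opening: 0.202
```

>>> {"fn": "jog_arm", "kwargs": {
  "deltas": [
    {"gripper": 1,"translation": [0,0,0.2],"dr": [0,0,0]},
    {"gripper": 1,"translation": [0,0,0.35],"dr": [0,0,0]},
    {"gripper": 1,"translation": [0,0,0.35],"dr": [0,0,0]},
    {"gripper": 1,"translation": [0,0,0.35],"dr": [0,0,0]},
    {"gripper": 1,"translation": [0,0,0.35],"dr": [0,0,0]},
    {"gripper": 1,"translation": [0,0,0.35],"dr": [0,0,0]},
    {"gripper": 1,"translation": [0,0,0.1],"dr": [0,0,0]},
    {"gripper": 1,"translation": [0,0,0],"dr": [0,0,0]},
    {"gripper": 1,"translation": [0,0,0],"dr": [0,0,0]}
  ]
}}

```text
clock: 16.75
eef_pos: [498.6, -42.4, 236.6]
tcp_rot: [3.138, -0.002, 1.345]
contact_force: [0.4, 0.0, -1.3]
opening: 0.206
```

```bash
python3 - <<'E'
from h import *
c,f=snap("wrist","w4")
cv2.imwrite("pics/w4b.png",cv2.resize(np.clip(f*1.3,0,255).astype(np.uint8),(640,480),interpolation=cv2.INTER_CUBIC))
P,R=seatT(0.1,34.5,18+60); print(P)
plan([P[0],P[1],240],R,14)
E
```

```text
[448.76675332 182.5999794  196.60460498]
pos [497.9 -42.3 235.5] rot [ 3.141e+00 -1.000e-03  1.345e+00] F [-0.8  0.2  0. ] open 0.202 q [-0.09  0.18  1.92  0.    1.04 -1.43] t 16.8
total [-0.492  2.249  0.045] [-0.0505 -0.3856  0.1197] per row [-0.035  0.161  0.003] [-0.0036 -0.0275  0.0086] min rows 5.5
```

View pics/w4b.png

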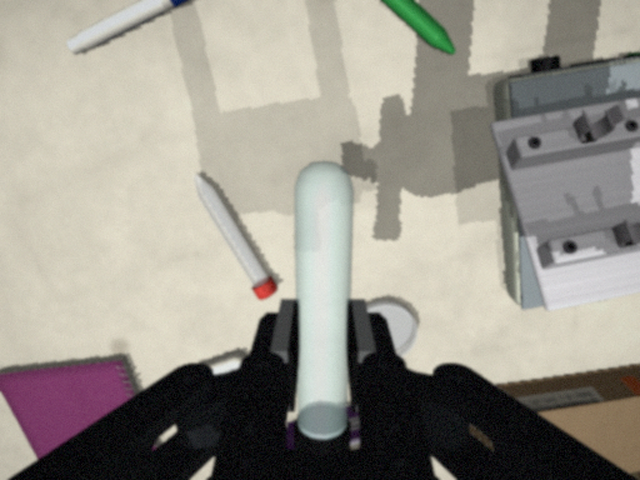

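Glass tube gripped straight: round bottom at (322,162), cap end hidden against the dark gripper at about (322,430). I'll check the along-tube offset and travel.

>>> {"fn": "jog_arm", "kwargs": {
  "deltas": [
    {"gripper": 1,"translation": [-0.035,0.161,0.003],"dr": [-0.0036,-0.0275,0.0086]},
    {"gripper": 1,"translation": [-0.035,0.161,0.003],"dr": [-0.0036,-0.0275,0.0086]},
    {"gripper": 1,"translation": [-0.035,0.161,0.003],"dr": [-0.0036,-0.0275,0.0086]},
    {"gripper": 1,"translation": [-0.035,0.161,0.003],"dr": [-0.0036,-0.0275,0.0086]},
    {"gripper": 1,"translation": [-0.035,0.161,0.003],"dr": [-0.0036,-0.0275,0.0086]},
    {"gripper": 1,"translation": [-0.035,0.161,0.003],"dr": [-0.0036,-0.0275,0.0086]},
    {"gripper": 1,"translation": [-0.035,0.161,0.003],"dr": [-0.0036,-0.0275,0.0086]},
    {"gripper": 1,"translation": [-0.035,0.161,0.003],"dr": [-0.0036,-0.0275,0.0086]},
    {"gripper": 1,"translation": [-0.035,0.161,0.003],"dr": [-0.0036,-0.0275,0.0086]},
    {"gripper": 1,"translation": [-0.035,0.161,0.003],"dr": [-0.0036,-0.0275,0.0086]},
    {"gripper": 1,"translation": [-0.035,0.161,0.003],"dr": [-0.0036,-0.0275,0.0086]},
    {"gripper": 1,"translation": [-0.035,0.161,0.003],"dr": [-0.0036,-0.0275,0.0086]}
  ]
}}

```text
clock: 17.8
eef_pos: [455.2, 151.3, 238.1]
tcp_rot: [2.619, -0.007, 1.515]
contact_force: [0.7, -0.3, 0.3]
opening: 0.205
```

>>> {"fn": "jog_arm", "kwargs": {
  "deltas": [
    {"gripper": 1,"translation": [-0.035,0.161,0.003],"dr": [-0.0036,-0.0275,0.0086]},
    {"gripper": 1,"translation": [-0.035,0.161,0.003],"dr": [-0.0036,-0.0275,0.0086]},
    {"gripper": 1,"translation": [0,0,0],"dr": [0,0,0]},
    {"gripper": 1,"translation": [0,0,0],"dr": [0,0,0]}
  ]
}}

```text
clock: 18.13
eef_pos: [448.1, 183.2, 238.6]
tcp_rot: [2.535, 0.003, 1.544]
contact_force: [-0.5, -0.1, -0.6]
opening: 0.206
```

```bash
python3 - <<'E'
from h import *
c,f=load("w4"); tcp=np.array([497.9,-42.3,235.5]);R=Ro.from_euler('xyz',[3.14,-.001,1.345]).as_matrix()
for d in (18,21): print((R.T@(onplane(c,np.array([322,163])/1.25,235.5-d)[0]-tcp)).round(1), "width",[ (R.T@(onplane(c,np.array([u,260])/1.25,235.5-d)[0]-tcp)).round(1)[0] for u in (296,351)])
P,R=seatT(0.1,34.5,20+30); plan(P,R,6); P,R=seatT(0.1,34.5,20); plan(P,R,6)
E
```

```text
[  1.1 -60.2  17.9] width [np.float64(-7.8), np.float64(11.1)]
[  1.1 -59.8  20.9] width [np.float64(-8.0), np.float64(11.3)]
pos [448.1 183.2 238.6] rot [2.535 0.003 1.544] F [-0.5 -0.1 -0.6] open 0.206 q [ 0.61 -0.03  2.29 -0.79  0.5  -0.3 ] t 18.13
total [ 0.167 -0.011 -0.649] [ 0.002  -0.0026 -0.003 ] per row [ 0.028 -0.002 -0.108] [ 0.0003 -0.0004 -0.0005] min rows 1.6
pos [448.1 183.2 238.6] rot [2.535 0.003 1.544] F [-0.5 -0.1 -0.6] open 0.206 q [ 0.61 -0.03  2.29 -0.79  0.5  -0.3 ] t 18.13
total [ 0.339 -0.016 -0.895] [ 0.002  -0.0026 -0.003 ] per row [ 0.057 -0.003 -0.149] [ 0.0003 -0.0004 -0.0005] min rows 2.3
```

>>> {"fn": "jog_arm", "kwargs": {
  "deltas": [
    {"gripper": 1,"translation": [0.028,-0.003,-0.108],"dr": [0.0003,-0.0004,-0.0005]},
    {"gripper": 1,"translation": [0.028,-0.003,-0.108],"dr": [0.0003,-0.0004,-0.0005]},
    {"gripper": 1,"translation": [0.028,-0.003,-0.108],"dr": [0.0003,-0.0004,-0.0005]},
    {"gripper": 1,"translation": [0.028,-0.003,-0.108],"dr": [0.0003,-0.0004,-0.0005]},
    {"gripper": 1,"translation": [0.028,-0.003,-0.108],"dr": [0.0003,-0.0004,-0.0005]},
    {"gripper": 1,"translation": [0.028,-0.003,-0.108],"dr": [0.0003,-0.0004,-0.0005]},
    {"gripper": 1,"translation": [0,0,0],"dr": [0,0,0]},
    {"gripper": 1,"translation": [0,0,0],"dr": [0,0,0]}
  ]
}}

```text
clock: 18.8
eef_pos: [466.3, 179.9, 175.0]
tcp_rot: [2.53, -0.001, 1.535]
contact_force: [-0.1, 0.7, 0.5]
opening: 0.208
```

```bash
python3 - <<'E'
from h import *
P,R=seatT(-0.7,34.5,20); plan(P,R,9)
E
```

```text
pos [466.3 179.9 175. ] rot [ 2.530e+00 -1.000e-03  1.535e+00] F [-0.1  0.7  0.5] open 0.208 q [ 0.58  0.13  2.33 -1.15  0.37  0.08] t 18.8
total [ 0.157  0.009 -0.259] [-0.0003  0.0008  0.0031] per row [ 0.017  0.001 -0.029] [-0.      0.0001  0.0003] min rows 0.7
```

>>> {"fn": "jog_arm", "kwargs": {
  "deltas": [
    {"gripper": 1,"translation": [0.0175,0.002,-0.029],"dr": [0,0,0.001]},
    {"gripper": 1,"translation": [0.0175,0.002,-0.029],"dr": [0,0,0.001]},
    {"gripper": 1,"translation": [0.0175,0.002,-0.029],"dr": [0,0,0.001]},
    {"gripper": 1,"translation": [0.0175,0,-0.029],"dr": [0,0,0]},
    {"gripper": 1,"translation": [0.0175,0,-0.029],"dr": [0,0,0]},
    {"gripper": 1,"translation": [0.0175,0,-0.029],"dr": [0,0,0]}
  ]
}}

```text
clock: 19.3
eef_pos: [477.2, 181.4, 158.8]
tcp_rot: [2.526, -0.002, 1.54]
contact_force: [-3.4, -2.7, 4.6]
opening: 0.205
```

>>> {"fn": "jog_arm", "kwargs": {
  "deltas": [
    {"gripper": 1,"translation": [0.0175,0,-0.029],"dr": [0,0,0]},
    {"gripper": 1,"translation": [0.0175,0,-0.029],"dr": [0,0,0]}
  ]
}}

```text
clock: 19.47
eef_pos: [480.7, 181.6, 155.0]
tcp_rot: [2.531, -0.001, 1.539]
contact_force: [-0.2, -3.6, -2.6]
opening: 0.204
```

>>> {"fn": "jog_arm", "kwargs": {
  "deltas": [
    {"gripper": 1,"translation": [0.0175,0,-0.029],"dr": [0,0,0]},
    {"gripper": 1,"translation": [0,0,0],"dr": [0,0,0]},
    {"gripper": 1,"translation": [0,0,0],"dr": [0,0,0]}
  ]
}}

```text
clock: 19.72
eef_pos: [481.8, 181.8, 154.1]
tcp_rot: [2.533, -0.001, 1.539]
contact_force: [-20.7, -5.1, 23.0]
opening: 0.209
```

```bash
cat >> h.py <<'E'
def st():
    from rig import r; s=r.sense(); print("head F",(HR.T@s["contact_force"]).round(1),"M",(HR.T@s["wrist_torque"]).round(2),"tcp in head",(HR.T@(s["eef_pos"]-HO)).round(1),s["opening"],s["clock"])
E
python3 -c "from h import *;st()"
```

```text
head F [-3.6 -5.8 30.6] M [-1.07  0.9   0.05] tcp in head [ 2.7  0.3 58.7] 0.20858694212577158 19.7167
```

>>> {"fn": "jog_arm", "kwargs": {
  "deltas": [
    {"gripper": 0.1,"translation": [0,0,0],"dr": [0,0,0]},
    {"gripper": 0.1,"translation": [0,0,0],"dr": [0,0,0]},
    {"gripper": 0.1,"translation": [0,0,0],"dr": [0,0,0]},
    {"gripper": 0.1,"translation": [0,0,0],"dr": [0,0,0]},
    {"gripper": 0.1,"translation": [-0.057,0.002,0.082],"dr": [0,0,0]},
    {"gripper": 0.1,"translation": [-0.115,0.003,0.164],"dr": [0,0,0]},
    {"gripper": 0.1,"translation": [-0.143,0.004,0.205],"dr": [0,0,0]},
    {"gripper": 0.1,"translation": [-0.115,0.004,0.164],"dr": [0,0,0]},
    {"gripper": 0.1,"translation": [0,0,0],"dr": [0,0,0]},
    {"gripper": 0.1,"translation": [0,0,0],"dr": [0,0,0]}
  ]
}}

```text
clock: 20.55
eef_pos: [440.2, 184.6, 216.3]
tcp_rot: [2.53, -0.003, 1.541]
contact_force: [-0.4, 0.6, 0.2]
opening: 0.452
```

```bash
python3 - <<'E'
from h import *
a=[]
for n,(x,y,w,h) in (("wrist",(90,60,240,240)),("side",(215,95,100,100))):
    c,f=snap(n,"q20"+n); a.append(cv2.resize(f[y:y+h,x:x+w],(400,400),interpolation=cv2.INTER_CUBIC))
cv2.imwrite("pics/q20.png",np.clip(np.hstack(a)*1.3,0,255).astype(np.uint8)); st()
E
```

```text
head F [ 0.2  0.6 -0. ] M [-0.08  0.29  0.05] tcp in head [  3.3   1.2 132.5] 0.446130342600077 20.65
```

View pics/q20.png

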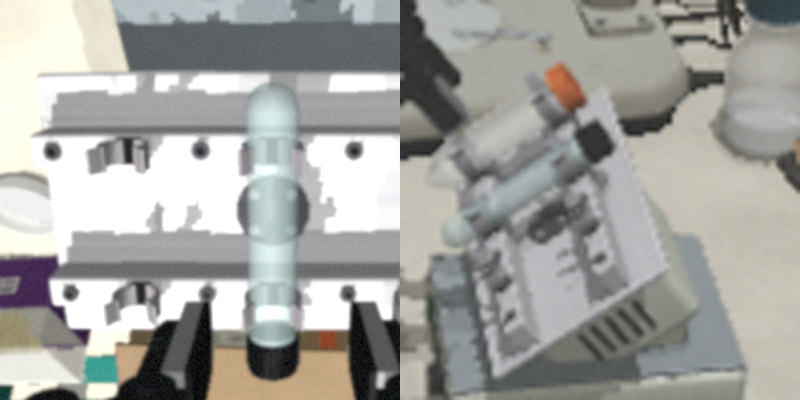

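The composite shows the glass tube in the middle clips, clip arms visible around it on both rails, cap up at (272,355), parallel to the fat tube in the side view. I'll triangulate its height before continuing.

```bash
python3 - <<'E'
from h import *
W,_=load("q20wrist");S,_=load("q20side")
def tri(p,q):
    o1,d1=rays(W,p);o2,d2=rays(S,q);t=np.linalg.lstsq(np.stack([d1[0],-d2[0]],1),o2-o1,rcond=None)[0]
    a=o1+d1[0]*t[0];b=o2+d2[0]*t[1];return (HR.T@((a+b)/2-HO)).round(1),np.linalg.norm(a-b).round(1)
n=lambda w,s:(np.array(w)*.6+[90,60],np.array([s[0]-400,s[1]])/4+[215,95])
print("glass bottom",tri(*n([272,83],[446,233])))
print("glass cap/body joint",tri(*n([272,338],[583,150])))
print("fat cap centre side ray check; hub",tri(*n([272,208],[548,222])))
plan([513.4,-123.7,235],down(90+14.9),20)
print("seat15",seatT(-58.9,32.5)[0])
E
```

```text
glass bottom (array([-57.2,   1.2,  39.3]), np.float64(2.8))
glass cap/body joint (array([47. , -0.8, 37. ]), np.float64(3.3))
fat cap centre side ray check; hub (array([-0.7, -0.3,  5.9]), np.float64(1.4))
pos [440.1 184.  214.9] rot [ 2.533e+00 -1.000e-03  1.540e+00] F [0.2 0.6 0.1] open 0.446 q [ 0.63  0.01  2.33 -0.91  0.46 -0.15] t 20.65
total [ 0.733 -3.077  0.201] [-0.0454  0.3864  0.1795] per row [ 0.037 -0.154  0.01 ] [-0.0023  0.0193  0.009 ] min rows 7.6
seat15 [492.80211465 122.20608489 131.07244144]
```

Height estimates for the glass tube (37–39 mm against 34.5 mm) carry about ±3 mm error. I'll check it directly by touching the tube gently with shut fingers, which also presses it home if needed.

>>> {"fn": "jog_arm", "kwargs": {
  "deltas": [
    {"gripper": 1,"translation": [0,0,0],"dr": [0,0,0]},
    {"gripper": 1,"translation": [0,0,0],"dr": [0,0,0]},
    {"gripper": 1,"translation": [0,0,0],"dr": [0,0,0]},
    {"gripper": 1,"translation": [0.0615,-0.005,-0.098],"dr": [0,0,0]},
    {"gripper": 1,"translation": [0.0615,-0.005,-0.098],"dr": [0,0,0]},
    {"gripper": 1,"translation": [0.0615,-0.005,-0.098],"dr": [0,0,0]},
    {"gripper": 1,"translation": [0.0615,-0.003,-0.098],"dr": [0,0,0]},
    {"gripper": 1,"translation": [0.0615,-0.003,-0.098],"dr": [0,0,0]},
    {"gripper": 1,"translation": [0,0,0],"dr": [0,0,0]},
    {"gripper": 1,"translation": [0,0,0],"dr": [0,0,0]}
  ]
}}

```text
clock: 21.48
eef_pos: [470.3, 181.4, 165.4]
tcp_rot: [2.534, -0.0, 1.54]
contact_force: [-0.6, 0.0, -0.2]
opening: 0.0
```

```bash
python3 -c "
from h import *;st()
c,f=load('w3'); tcp=np.array([491.3,-230.9,227.4])
a=onplane(c,np.array([[286,260],[363,260]])/1.25,227.4-13);print(np.linalg.norm(a[0]-a[1]))"
```

```text
head F [-0.6 -0.   0.2] M [0.03 0.3  0.05] tcp in head [-0.2 -0.4 74.6] 0.00024218177076208426 21.4833
25.510136417824036
```

>>> {"fn": "jog_arm", "kwargs": {
  "deltas": [
    {"gripper": 1,"translation": [0.017,0,-0.025],"dr": [0,0,0]},
    {"gripper": 1,"translation": [0,0,0],"dr": [0,0,0]}
  ]
}}

```text
clock: 21.65
eef_pos: [472.2, 181.9, 163.9]
tcp_rot: [2.532, -0.002, 1.54]
contact_force: [-0.1, -0.1, -0.3]
opening: -0.004
```

>>> {"fn": "jog_arm", "kwargs": {
  "deltas": [
    {"gripper": 1,"translation": [0.017,0,-0.025],"dr": [0,0,0]},
    {"gripper": 1,"translation": [0,0,0],"dr": [0,0,0]}
  ]
}}

```text
clock: 21.82
eef_pos: [473.0, 182.4, 163.1]
tcp_rot: [2.53, -0.004, 1.541]
contact_force: [-38.2, 0.7, 45.6]
opening: -0.004
```

```bash
python3 -c "
from h import *;st()"
```

```text
head F [-5.1 -0.5 59.3] M [-0.01  1.23  0.05] tcp in head [ 0.6  0.7 71.2] -0.003670916968046386 21.8167
```

59 N with no further movement: the glass tube is fully home, and my frame just reads about 1.5 mm high. Retreat, then the thin tube.

>>> {"fn": "jog_arm", "kwargs": {
  "deltas": [
    {"gripper": 1,"translation": [-0.057,0,0.082],"dr": [0,0,0]},
    {"gripper": 1,"translation": [-0.143,0.0,0.205],"dr": [0,0,0]},
    {"gripper": 1,"translation": [-0.143,0.0,0.205],"dr": [0,0,0]},
    {"gripper": 1,"translation": [0,0,0.205],"dr": [0,0,0]},
    {"gripper": 1,"translation": [0,0,0],"dr": [0,0,0]}
  ]
}}

```text
clock: 22.23
eef_pos: [440.3, 183.3, 235.2]
tcp_rot: [2.528, -0.006, 1.542]
contact_force: [1.0, 1.3, 0.8]
opening: 0.001
```

```bash
python3 - <<'E'
from h import *
c,f=load("w4")
A=onplane(c,np.array([264,288])/1.25,10.5)[0];B=onplane(c,np.array([198,175])/1.25,8)[0];d=A-B;u=d/np.linalg.norm(d)
print(A,B,np.linalg.norm(d),"mid",A-u*54.5,B+u*61,np.degrees(np.arctan2(d[1],d[0])))
plan([514,-123.5,235],down(90+14.9),20)
E
```

```text
[ 566.21608859 -109.33923411   10.5       ] [ 456.63903721 -136.11626892    8.        ] 112.82902898965794 mid [ 513.28689693 -122.2733913     9.2924207 ] [ 515.88088476 -121.63950582    9.35160252] 13.732090795207379
pos [440.3 183.3 235.2] rot [ 2.528 -0.006  1.542] F [1.  1.3 0.8] open 0.001 q [ 0.62 -0.03  2.31 -0.83  0.49 -0.25] t 22.23
total [ 7.370e-01 -3.068e+00 -2.000e-03] [-0.0487  0.389   0.1795] per row [ 0.037 -0.153 -0.   ] [-0.0024  0.0195  0.009 ] min rows 7.6
```

>>> {"fn": "jog_arm", "kwargs": {
  "deltas": [
    {"gripper": -1,"translation": [0.037,-0.153,0],"dr": [-0.0024,0.0195,0.0087]},
    {"gripper": -1,"translation": [0.037,-0.153,0],"dr": [-0.0024,0.0195,0.0087]},
    {"gripper": -1,"translation": [0.037,-0.153,0],"dr": [-0.0024,0.0195,0.0087]},
    {"gripper": -1,"translation": [0.037,-0.153,0],"dr": [-0.0024,0.0195,0.0087]},
    {"gripper": -1,"translation": [0.037,-0.153,0],"dr": [-0.0024,0.0195,0.0087]},
    {"gripper": -1,"translation": [0.037,-0.153,0],"dr": [-0.0024,0.0195,0.0087]},
    {"gripper": -1,"translation": [0.037,-0.153,0],"dr": [-0.0024,0.0195,0.0087]},
    {"gripper": -1,"translation": [0.037,-0.153,0],"dr": [-0.0024,0.0195,0.0087]},
    {"gripper": -1,"translation": [0.037,-0.153,0],"dr": [-0.0024,0.0195,0.0087]},
    {"gripper": -1,"translation": [0.037,-0.153,0],"dr": [-0.0024,0.0195,0.0087]},
    {"gripper": -1,"translation": [0.037,-0.153,0],"dr": [-0.0024,0.0195,0.0087]},
    {"gripper": -1,"translation": [0.037,-0.153,0],"dr": [-0.0024,0.0195,0.0087]}
  ]
}}

```text
clock: 23.23
eef_pos: [484.0, -2.9, 230.8]
tcp_rot: [2.903, 0.024, 1.71]
contact_force: [0.4, -0.8, 0.4]
opening: 0.996
```

>>> {"fn": "jog_arm", "kwargs": {
  "deltas": [
    {"gripper": -1,"translation": [0.037,-0.153,0],"dr": [-0.0024,0.0195,0.0087]},
    {"gripper": -1,"translation": [0.037,-0.153,0],"dr": [-0.0024,0.0195,0.0087]},
    {"gripper": -1,"translation": [0.037,-0.153,0],"dr": [-0.0024,0.0195,0.0087]},
    {"gripper": -1,"translation": [0.037,-0.153,0],"dr": [-0.0024,0.0195,0.0087]},
    {"gripper": -1,"translation": [0.037,-0.153,0],"dr": [-0.0024,0.0195,0.0087]},
    {"gripper": -1,"translation": [0.037,-0.153,0],"dr": [-0.0024,0.0195,0.0087]},
    {"gripper": -1,"translation": [0.037,-0.153,0],"dr": [-0.0024,0.0195,0.0087]},
    {"gripper": -1,"translation": [0.037,-0.153,0],"dr": [-0.0024,0.0195,0.0087]},
    {"gripper": -1,"translation": [0,0,0],"dr": [0,0,0]},
    {"gripper": -1,"translation": [0,0,0],"dr": [0,0,0]}
  ]
}}

```text
clock: 24.07
eef_pos: [513.6, -124.7, 230.4]
tcp_rot: [-3.135, 0.006, 1.822]
contact_force: [-0.1, 1.1, 0.6]
opening: 0.999
```

```bash
python3 - <<'E'
from h import *
plan([514,-122.8,28],down(104.3),8)
E
```

```text
pos [ 513.6 -124.7  230.4] rot [-3.135  0.006  1.822] F [-0.1  1.1  0.6] open 0.999 q [-0.24  0.23  1.86 -0.01  1.05 -2.05] t 24.07
total [ 0.004  0.019 -2.024] [ 0.0048 -0.0032 -0.0008] per row [ 0.     0.002 -0.253] [ 0.0006 -0.0004 -0.0001] min rows 4.9
```

>>> {"fn": "jog_arm", "kwargs": {
  "deltas": [
    {"gripper": -1,"translation": [0.004,0.019,-0.3],"dr": [0.0048,-0.0032,-0.0008]},
    {"gripper": -1,"translation": [0,0,-0.3],"dr": [0,0,0]},
    {"gripper": -1,"translation": [0,0,-0.3],"dr": [0,0,0]},
    {"gripper": -1,"translation": [0,0,-0.3],"dr": [0,0,0]},
    {"gripper": -1,"translation": [0,0,-0.3],"dr": [0,0,0]},
    {"gripper": -1,"translation": [0,0,-0.25],"dr": [0,0,0]},
    {"gripper": -1,"translation": [0,0,-0.17],"dr": [0,0,0]},
    {"gripper": -1,"translation": [0,0,-0.1],"dr": [0,0,0]},
    {"gripper": -1,"translation": [0,0,0],"dr": [0,0,0]},
    {"gripper": -1,"translation": [0,0,0],"dr": [0,0,0]}
  ]
}}

```text
clock: 24.9
eef_pos: [513.8, -121.9, 29.2]
tcp_rot: [3.141, -0.0, 1.822]
contact_force: [0.5, -0.2, 0.3]
opening: 0.998
```

>>> {"fn": "jog_arm", "kwargs": {
  "deltas": [
    {"gripper": 1,"translation": [0,0,0],"dr": [0,0,0]},
    {"gripper": 1,"translation": [0,0,0],"dr": [0,0,0]},
    {"gripper": 1,"translation": [0,0,0],"dr": [0,0,0]},
    {"gripper": 1,"translation": [0,0,0],"dr": [0,0,0]},
    {"gripper": 1,"translation": [0,0,0],"dr": [0,0,0]},
    {"gripper": 1,"translation": [0,0,0],"dr": [0,0,0]},
    {"gripper": 1,"translation": [0,0,0],"dr": [0,0,0]},
    {"gripper": 1,"translation": [0,0,0],"dr": [0,0,0]},
    {"gripper": 1,"translation": [0,0,0],"dr": [0,0,0]}
  ]
}}

```text
clock: 25.65
eef_pos: [514.2, -122.3, 29.5]
tcp_rot: [3.141, -0.0, 1.822]
contact_force: [-0.7, 0.3, 5.8]
opening: 0.166
```

>>> {"fn": "jog_arm", "kwargs": {
  "deltas": [
    {"gripper": 1,"translation": [0,0,0.2],"dr": [0,0,0]},
    {"gripper": 1,"translation": [0,0,0.35],"dr": [0,0,0]},
    {"gripper": 1,"translation": [0,0,0.35],"dr": [0,0,0]},
    {"gripper": 1,"translation": [0,0,0.35],"dr": [0,0,0]},
    {"gripper": 1,"translation": [0,0,0.35],"dr": [0,0,0]},
    {"gripper": 1,"translation": [0,0,0.35],"dr": [0,0,0]},
    {"gripper": 1,"translation": [0,0,0.1],"dr": [0,0,0]},
    {"gripper": 1,"translation": [0,0,0],"dr": [0,0,0]},
    {"gripper": 1,"translation": [0,0,0],"dr": [0,0,0]}
  ]
}}

```text
clock: 26.4
eef_pos: [513.9, -122.3, 233.9]
tcp_rot: [3.141, -0.0, 1.822]
contact_force: [0.0, 0.1, -0.6]
opening: 0.166
```

```bash
python3 - <<'E'
from h import *
from rig import r
s=r.sense();tcp=s["eef_pos"];R=Ro.from_euler('xyz',s["tcp_rot"]).as_matrix()
c,f=snap("wrist","w5"); g=cv2.cvtColor(f,cv2.COLOR_BGR2GRAY)
h=cv2.cvtColor(f,cv2.COLOR_BGR2HSV)
# brightness profile along centre columns, and across body
print("rows col257:",[(y,int(g[y,254:261].mean())) for y in range(110,180,3)])
for y in (190,210,230): print("cols row",y,[int(v) for v in g[y-1:y+2,225:292:3].mean(0)])
m=((h[...,0]<6)|(h[...,0]>172))&(h[...,1]>110)&(h[...,2]>50); m[:,:200]=0;m[:,320:]=0
print("red",m.sum(), np.argwhere(m).mean(0) if m.any() else None)
P,RR=seatT(-58.9,32.5,20+60); plan([P[0],P[1],240],RR,14)
E
```

```text
rows col257: [(110, 143), (113, 143), (116, 145), (119, 144), (122, 143), (125, 143), (128, 144), (131, 159), (134, 161), (137, 163), (140, 164), (143, 165), (146, 165), (149, 165), (152, 166), (155, 165), (158, 166), (161, 166), (164, 165), (167, 165), (170, 165), (173, 165), (176, 167), (179, 167)]
cols row 190 [166, 166, 167, 167, 166, 153, 142, 155, 165, 166, 167, 167, 169, 173, 174, 172, 154, 142, 164, 167, 166, 164, 163]
cols row 210 [165, 166, 165, 163, 163, 156, 144, 161, 171, 173, 171, 171, 172, 172, 172, 169, 152, 144, 165, 166, 164, 164, 166]
cols row 230 [166, 166, 167, 165, 166, 158, 145, 159, 171, 173, 174, 172, 172, 172, 173, 168, 147, 147, 163, 164, 166, 166, 164]
red 492 [355.68902439 257.64430894]
pos [ 513.2 -122.1  232.8] rot [-3.141e+00 -1.000e-03  1.822e+00] F [-0.3 -0.9 -1. ] open 0.166 q [-0.24  0.23  1.86  0.    1.05 -2.06] t 26.45
total [-0.663  2.457  0.072] [ 0.0423 -0.3884 -0.1744] per row [-0.047  0.176  0.005] [ 0.003  -0.0277 -0.0125] min rows 6.1
```

Thin tube is held straight (body columns 243–275 at all rows, tip at row 130, red cap at row 356). Travel to the right-hand seat.

>>> {"fn": "jog_arm", "kwargs": {
  "deltas": [
    {"gripper": 1,"translation": [-0.044,0.164,0.005],"dr": [0.0028,-0.0259,-0.0116]},
    {"gripper": 1,"translation": [-0.044,0.164,0.005],"dr": [0.0028,-0.0259,-0.0116]},
    {"gripper": 1,"translation": [-0.044,0.164,0.005],"dr": [0.0028,-0.0259,-0.0116]},
    {"gripper": 1,"translation": [-0.044,0.164,0.005],"dr": [0.0028,-0.0259,-0.0116]},
    {"gripper": 1,"translation": [-0.044,0.164,0.005],"dr": [0.0028,-0.0259,-0.0116]},
    {"gripper": 1,"translation": [-0.044,0.164,0.005],"dr": [0.0028,-0.0259,-0.0116]},
    {"gripper": 1,"translation": [-0.044,0.164,0.005],"dr": [0.0028,-0.0259,-0.0116]},
    {"gripper": 1,"translation": [-0.044,0.164,0.005],"dr": [0.0028,-0.0259,-0.0116]},
    {"gripper": 1,"translation": [-0.044,0.164,0.005],"dr": [0.0028,-0.0259,-0.0116]},
    {"gripper": 1,"translation": [-0.044,0.164,0.005],"dr": [0.0028,-0.0259,-0.0116]},
    {"gripper": 1,"translation": [-0.044,0.164,0.005],"dr": [0.0028,-0.0259,-0.0116]},
    {"gripper": 1,"translation": [-0.044,0.164,0.005],"dr": [0.0028,-0.0259,-0.0116]}
  ]
}}

```text
clock: 27.45
eef_pos: [459.6, 75.1, 238.0]
tcp_rot: [2.653, 0.014, 1.595]
contact_force: [0.7, -1.0, 0.3]
opening: 0.165
```

>>> {"fn": "jog_arm", "kwargs": {
  "deltas": [
    {"gripper": 1,"translation": [-0.044,0.164,0.005],"dr": [0.0028,-0.0259,-0.0116]},
    {"gripper": 1,"translation": [-0.044,0.164,0.005],"dr": [0.0028,-0.0259,-0.0116]},
    {"gripper": 1,"translation": [-0.044,0.164,0.005],"dr": [0.0028,-0.0259,-0.0116]},
    {"gripper": 1,"translation": [0,0,0],"dr": [0,0,0]},
    {"gripper": 1,"translation": [0,0,0],"dr": [0,0,0]}
  ]
}}

```text
clock: 27.87
eef_pos: [448.7, 115.3, 239.0]
tcp_rot: [2.555, 0.009, 1.552]
contact_force: [0.4, -1.2, -0.3]
opening: 0.163
```

```bash
python3 - <<'E'
from h import *
P,R=seatT(-59.7,33.5,20.2+25); plan(P,R,8)
E
```

```text
pos [448.7 115.3 239. ] rot [2.555 0.009 1.552] F [ 0.4 -1.2 -0.3] open 0.163 q [ 0.41 -0.09  2.34 -0.62  0.42 -0.63] t 27.87
total [ 0.176  0.07  -0.7  ] [ 0.0055 -0.0158 -0.0075] per row [ 0.022  0.009 -0.088] [ 0.0007 -0.002  -0.0009] min rows 1.7
```

>>> {"fn": "jog_arm", "kwargs": {
  "deltas": [
    {"gripper": 1,"translation": [0.022,0.009,-0.088],"dr": [0.0007,-0.002,-0.0009]},
    {"gripper": 1,"translation": [0.022,0.009,-0.088],"dr": [0.0007,-0.002,-0.0009]},
    {"gripper": 1,"translation": [0.022,0.009,-0.088],"dr": [0.0007,-0.002,-0.0009]},
    {"gripper": 1,"translation": [0.022,0.009,-0.088],"dr": [0.0007,-0.002,-0.0009]},
    {"gripper": 1,"translation": [0.022,0.009,-0.088],"dr": [0.0007,-0.002,-0.0009]},
    {"gripper": 1,"translation": [0.022,0.009,-0.088],"dr": [0.0007,-0.002,-0.0009]},
    {"gripper": 1,"translation": [0.022,0.009,-0.088],"dr": [0.0007,-0.002,-0.0009]},
    {"gripper": 1,"translation": [0.022,0.009,-0.088],"dr": [0.0007,-0.002,-0.0009]},
    {"gripper": 1,"translation": [0,0,0],"dr": [0,0,0]},
    {"gripper": 1,"translation": [0,0,0],"dr": [0,0,0]}
  ]
}}

```text
clock: 28.7
eef_pos: [467.4, 121.0, 169.5]
tcp_rot: [2.529, -0.0, 1.536]
contact_force: [0.2, 0.6, -0.4]
opening: 0.163
```

```bash
python3 - <<'E'
from h import *
P,R=seatT(-59.7,33.5,20.2); plan(P,R,8);st()
E
```

```text
pos [467.4 121.  169.5] rot [ 2.529 -0.     1.536] F [ 0.2  0.6 -0.4] open 0.163 q [ 0.42  0.11  2.39 -1.26  0.27  0.05] t 28.7
total [ 0.132  0.008 -0.21 ] [-0.0002  0.001   0.0025] per row [ 0.017  0.001 -0.026] [-0.      0.0001  0.0003] min rows 0.6
head F [-0.1  0.6 -0.4] M [0.04 0.29 0.03] tcp in head [  1.3 -60.9  78.5] 0.16266271852419906 28.7
```

>>> {"fn": "jog_arm", "kwargs": {
  "deltas": [
    {"gripper": 1,"translation": [0.017,0.004,-0.026],"dr": [0,0,0.001]},
    {"gripper": 1,"translation": [0.017,0.003,-0.026],"dr": [0,0,0.001]},
    {"gripper": 1,"translation": [0.017,0,-0.026],"dr": [0,0,0]},
    {"gripper": 1,"translation": [0.017,0,-0.026],"dr": [0,0,0]},
    {"gripper": 1,"translation": [0.017,0,-0.026],"dr": [0,0,0]},
    {"gripper": 1,"translation": [0.017,0,-0.026],"dr": [0,0,0]}
  ]
}}

```text
clock: 29.2
eef_pos: [478.7, 123.1, 161.6]
tcp_rot: [2.536, -0.001, 1.538]
contact_force: [-4.3, -1.2, 5.7]
opening: 0.165
```

>>> {"fn": "jog_arm", "kwargs": {
  "deltas": [
    {"gripper": 1,"translation": [0.017,0,-0.026],"dr": [0,0,0]}
  ]
}}

```text
clock: 29.28
eef_pos: [480.5, 123.1, 160.2]
tcp_rot: [2.538, -0.001, 1.538]
contact_force: [-5.3, -2.9, 8.3]
opening: 0.164
```

>>> {"fn": "jog_arm", "kwargs": {
  "deltas": [
    {"gripper": 1,"translation": [0.017,0,-0.026],"dr": [0,0,0]},
    {"gripper": 1,"translation": [0,0,0],"dr": [0,0,0]},
    {"gripper": 1,"translation": [0,0,0],"dr": [0,0,0]}
  ]
}}

```text
clock: 29.53
eef_pos: [482.3, 123.2, 158.8]
tcp_rot: [2.54, -0.001, 1.537]
contact_force: [-0.8, -3.5, 2.6]
opening: 0.16
```

```bash
python3 -c "from h import *;st()"
```

```text
head F [ 0.9 -3.5  2.5] M [-0.64  0.19  0.06] tcp in head [  7.3 -58.3  61.2] 0.16016498082768452 29.5333
```

```bash
python3 - <<'E'
from h import *
P,R=seatT(-59.2,33.5,20.2); plan(P,R,8);st()
E
```

```text
pos [482.3 123.2 158.8] rot [ 2.540e+00 -1.000e-03  1.537e+00] F [-0.8 -3.5  2.6] open 0.16 q [ 0.4   0.15  2.36 -1.29  0.25  0.08] t 29.53
total [-0.017 -0.009 -0.103] [-0.0005 -0.006   0.0015] per row [-0.002 -0.001 -0.013] [-0.0001 -0.0008  0.0002] min rows 0.3
head F [ 0.9 -3.5  2.5] M [-0.64  0.19  0.06] tcp in head [  7.3 -58.3  61.2] 0.16016498082768452 29.5333
```

Joint 4 is at its −1.3 limit (reads −1.29), so the last press stopped short with little force. Leaning the tool about 3° less will free it. At the clips that is only ±1.7 mm, and the clips align the tube.

```bash
cat >> h.py <<'E'
def mid(x,y,h,d,lean):
    _,R=seatT(0,0);R=Ro.from_rotvec(np.deg2rad(lean)*HR[:,1]).as_matrix()@R
    return HO+HR@[x,y,h]-d*R[:,2],R
E
python3 - <<'E'
from h import *
plan(*mid(2,-59.2,41,20.2,3.5),6)
plan(*mid(1,-59.2,33,20.2,3.5),6)
E
```

```text
pos [482.3 123.2 158.8] rot [ 2.540e+00 -1.000e-03  1.537e+00] F [-0.8 -3.5  2.6] open 0.16 q [ 0.4   0.15  2.36 -1.29  0.25  0.08] t 29.53
total [-0.033 -0.008 -0.024] [0.0007 0.0328 0.0015] per row [-0.006 -0.001 -0.004] [0.0001 0.0055 0.0003] min rows 0.4
pos [482.3 123.2 158.8] rot [ 2.540e+00 -1.000e-03  1.537e+00] F [-0.8 -3.5  2.6] open 0.16 q [ 0.4   0.15  2.36 -1.29  0.25  0.08] t 29.53
total [ 0.004 -0.009 -0.095] [0.0007 0.0328 0.0015] per row [ 0.001 -0.002 -0.016] [0.0001 0.0055 0.0003] min rows 0.4
```

>>> {"fn": "jog_arm", "kwargs": {
  "deltas": [
    {"gripper": 1,"translation": [-0.006,-0.001,-0.004],"dr": [0,0.0055,0.0003]},
    {"gripper": 1,"translation": [-0.006,-0.001,-0.004],"dr": [0,0.0055,0.0003]},
    {"gripper": 1,"translation": [-0.006,-0.001,-0.004],"dr": [0,0.0055,0.0003]},
    {"gripper": 1,"translation": [-0.006,-0.001,-0.004],"dr": [0,0.0055,0.0003]},
    {"gripper": 1,"translation": [-0.006,-0.001,-0.004],"dr": [0,0.0055,0.0003]},
    {"gripper": 1,"translation": [-0.003,-0.001,-0.004],"dr": [0,0.0055,0.0003]},
    {"gripper": 1,"translation": [0,0,0],"dr": [0,0,0]}
  ]
}}

```text
clock: 30.12
eef_pos: [479.1, 122.9, 156.5]
tcp_rot: [2.592, 0.0, 1.541]
contact_force: [2.1, -2.9, -3.2]
opening: 0.164
```

```bash
python3 - <<'E'
from h import *
plan(*mid(1,-59.2,33,20.2,3.5),6);st()
E
```

```text
pos [479.1 122.9 156.5] rot [2.592 0.    1.541] F [ 2.1 -2.9 -3.2] open 0.164 q [ 0.38  0.15  2.34 -0.99  0.25 -0.24] t 30.12
total [ 0.037 -0.007 -0.072] [ 0.0002 -0.0002 -0.0005] per row [ 0.006 -0.001 -0.012] [ 0.     -0.     -0.0001] min rows 0.2
head F [-0.1 -2.9 -3.9] M [-0.48  0.29  0.03] tcp in head [  3.3 -58.6  61.2] 0.16397597337839212 30.1167
```

>>> {"fn": "jog_arm", "kwargs": {
  "deltas": [
    {"gripper": 1,"translation": [0.008,-0.001,-0.016],"dr": [0,0,0]},
    {"gripper": 1,"translation": [0.008,-0.001,-0.016],"dr": [0,0,0]},
    {"gripper": 1,"translation": [0,0,0],"dr": [0,0,0]}
  ]
}}

```text
clock: 30.37
eef_pos: [480.6, 122.9, 152.9]
tcp_rot: [2.592, 0.0, 1.541]
contact_force: [3.7, -1.3, -5.2]
opening: 0.161
```

>>> {"fn": "jog_arm", "kwargs": {
  "deltas": [
    {"gripper": 1,"translation": [0.008,-0.001,-0.016],"dr": [0,0,0]},
    {"gripper": 1,"translation": [0,0,0],"dr": [0,0,0]}
  ]
}}

```text
clock: 30.53
eef_pos: [481.3, 122.9, 151.5]
tcp_rot: [2.592, -0.0, 1.541]
contact_force: [-4.2, -0.9, 3.7]
opening: 0.166
```

```bash
python3 - <<'E'
from h import *
plan(*mid(1,-59.2,33,20.2,3.5),6);st()
E
```

```text
pos [481.3 122.9 151.5] rot [ 2.592 -0.     1.541] F [-4.2 -0.9  3.7] open 0.166 q [ 0.38  0.16  2.34 -1.04  0.24 -0.19] t 30.53
total [ 0.014 -0.007 -0.023] [-0.      0.0001 -0.001 ] per row [ 0.002 -0.001 -0.004] [-0.      0.     -0.0002] min rows 0.1
head F [-1.2 -1.1  5.4] M [-0.35  0.02  0.06] tcp in head [  2.3 -58.6  55.9] 0.16576904547970328 30.5333
```

>>> {"fn": "jog_arm", "kwargs": {
  "deltas": [
    {"gripper": 1,"translation": [0.008,0,-0.012],"dr": [0,-0.008,0]},
    {"gripper": 1,"translation": [0.008,0,-0.012],"dr": [0,-0.008,0]},
    {"gripper": 1,"translation": [0,0,0],"dr": [0,0,0]}
  ]
}}

```text
clock: 30.78
eef_pos: [481.9, 122.2, 149.9]
tcp_rot: [2.565, 0.0, 1.541]
contact_force: [-23.4, -5.8, 30.7]
opening: 0.166
```

```bash
python3 - <<'E'
from h import *
plan(*mid(1,-59.2,33,20.2,1.5),6);st()
E
```

```text
pos [481.9 122.2 149.9] rot [2.565 0.    1.541] F [-23.4  -5.8  30.7] open 0.166 q [ 0.39  0.17  2.36 -1.24  0.24  0.02] t 30.78
total [ 0.002  0.    -0.01 ] [-0.0001 -0.0051 -0.0007] per row [ 0.     0.    -0.002] [-0.     -0.0009 -0.0001] min rows 0.1
head F [-1.4 -6.5 38.5] M [-1.07  0.62  0.04] tcp in head [  1.9 -59.2  54.1] 0.16605313463637458 30.7833
```

Bottomed at 38 N normal with TCP at 54.1 mm (54.4 expected). Release, retreat and look.

>>> {"fn": "jog_arm", "kwargs": {
  "deltas": [
    {"gripper": 0.1,"translation": [0,0,0],"dr": [0,0,0]},
    {"gripper": 0.1,"translation": [0,0,0],"dr": [0,0,0]},
    {"gripper": 0.1,"translation": [0,0,0],"dr": [0,0,0]},
    {"gripper": 0.1,"translation": [0,0,0],"dr": [0,0,0]},
    {"gripper": 0.1,"translation": [-0.057,0.002,0.082],"dr": [0,0,0]},
    {"gripper": 0.1,"translation": [-0.115,0.003,0.164],"dr": [0,0,0]},
    {"gripper": 0.1,"translation": [-0.143,0.004,0.205],"dr": [0,0,0]},
    {"gripper": 0.1,"translation": [-0.143,0.004,0.205],"dr": [0,0,0]},
    {"gripper": 0.1,"translation": [-0.115,0.1,0.164],"dr": [0,0,0]},
    {"gripper": 0.1,"translation": [0,0.2,0.1],"dr": [0,0,0]},
    {"gripper": 0.1,"translation": [0,0,0],"dr": [0,0,0]},
    {"gripper": 0.1,"translation": [0,0,0],"dr": [0,0,0]}
  ]
}}

```text
clock: 31.78
eef_pos: [426.1, 155.1, 242.0]
tcp_rot: [2.565, -0.002, 1.543]
contact_force: [-0.1, -0.0, -1.1]
opening: 0.45
```

```bash
python3 - <<'E'
from h import *
B=[("wrist",(50,80,300,225),(400,300)),("side",(205,80,120,90),(400,300)),("scene",(160,180,120,90),(400,300))]
o=np.zeros((600,800,3),np.uint8)
for i,(n,(x,y,w,h),s) in enumerate(B):
    c,f=snap(n,"f"+n); o[300*(i//2):300*(i//2)+300,400*(i%2):400*(i%2)+400]=cv2.resize(f[y:y+h,x:x+w],s,interpolation=cv2.INTER_CUBIC)
# tube outlines in slope-normal view: timer/dish check
_,f=load("fside"); f0=cv2.imread("pics/side0.png"); o[300:,400:]=cv2.resize(f[180:330,280:480],(400,300))
cv2.imwrite("pics/final.png",np.clip(o*1.3,0,255).astype(np.uint8)); st()
print("dish/timer diff",np.abs(f[210:300,300:380].astype(int)-f0[210:300,300:380]).mean())
E
```

```text
head F [ 0.6 -0.5 -0.6] M [0.01 0.23 0.04] tcp in head [  6.6 -29.9 161.2] 0.4505849143136809 31.9333
dish/timer diff 13.80037037037037
```

View pics/final.png

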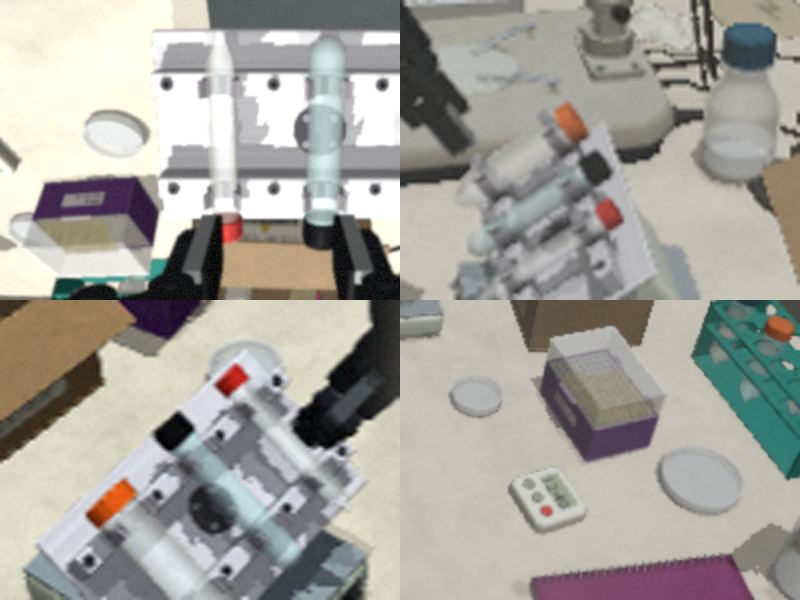

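The last view shows all three tubes parallel in their own clips with caps up (side view caps: orange (570,122), black (596,168), red (608,214)), and the dish and timer undisturbed. One numeric check of the caps before handing in.

```bash
python3 - <<'E'
from h import *
def tri(cs,ps):
    A=np.zeros((3,3));b=np.zeros(3)
    for c,p in zip(cs,ps):
        o,d=rays(c,p);d=d[0]/np.linalg.norm(d[0]);M=np.eye(3)-np.outer(d,d);A+=M;b+=M@o
    return (HR.T@(np.linalg.solve(A,b)-HO)).round(1)
D,S,W=load("fside")[0],load("fscene")[0],load("fwrist")[0]
k=lambda a,b:(np.array([a[0]-400,a[1]])*.3+[205,80],np.array([b[0],b[1]-300])*.3+[160,180])
for n,a,b,e in (("50 cap",(570,122),(111,502),(52,67.4,38.5)),("20 cap",(597,168),(174,432),(53,0,34.5)),("15 cap",(608,214),(232,379),(54.5,-59,32.5))): print(n,tri([D,S],k(a,b)),"expect",e)
w=lambda p:np.array(p)*.75+[50,80]
print("20 bottom",tri([W,D],[w((327,38)),k((470,246),(0,0))[0]]),"expect -61,0,34.5")
for n,p,h in (("15 tip",(221,34),32.5),("20 end",(327,38),34.5),("15 cap",(230,229),38),("20 cap",(319,234),40)):
    o,d=rays(W,w(p));o=HR.T@(o-HO);d=(d@HR)[0];print(n,(o+d*((h-o[2])/d[2])).round(1))
a=cv2.imread("pics/scene0.png")
E
```

```text
50 cap [48.7 65.2 41.8] expect (52, 67.4, 38.5)
20 cap [54.6 -1.5 36. ] expect (53, 0, 34.5)
15 cap [ 52.8 -59.5  36.1] expect (54.5, -59, 32.5)
20 bottom [-57.2  -0.5  40.2] expect -61,0,34.5
15 tip [-58.9 -56.7  32.5]
20 end [-56.9   0.2  34.5]
15 cap [ 53.7 -54.4  38. ]
20 cap [56.  -1.6 40. ]
```

Estimates agree to about 3 mm with a common upward bias. The fat tube only got 16 N, so I'll confirm it with the same gentle finger press.

```bash
python3 - <<'E'
from h import *
plan(*seatT(67.2,84,20,-4),8)
plan(*seatT(67.2,84,0,-4),8)
E
```

```text
pos [425.4 153.4 240.3] rot [2.568e+00 1.000e-03 1.541e+00] F [ 0.8 -0.5 -0.2] open 0.451 q [ 0.56 -0.09  2.33 -0.67  0.5  -0.46] t 31.93
total [ 0.271  0.963 -0.529] [-0.0004 -0.0238 -0.0006] per row [ 0.034  0.12  -0.066] [-0.     -0.003  -0.0001] min rows 2.7
pos [425.4 153.4 240.3] rot [2.568e+00 1.000e-03 1.541e+00] F [ 0.8 -0.5 -0.2] open 0.451 q [ 0.56 -0.09  2.33 -0.67  0.5  -0.46] t 31.93
total [ 0.386  0.959 -0.693] [-0.0004 -0.0238 -0.0006] per row [ 0.048  0.12  -0.087] [-0.     -0.003  -0.0001] min rows 3.0
```

>>> {"fn": "jog_arm", "kwargs": {
  "deltas": [
    {"gripper": 1,"translation": [0,0.16,0],"dr": [0,-0.003,0]},
    {"gripper": 1,"translation": [0,0.16,0],"dr": [0,-0.003,0]},
    {"gripper": 1,"translation": [0,0.16,0],"dr": [0,-0.003,0]},
    {"gripper": 1,"translation": [0,0.16,0],"dr": [0,-0.003,0]},
    {"gripper": 1,"translation": [0,0.16,0],"dr": [0,-0.003,0]},
    {"gripper": 1,"translation": [0,0.16,0],"dr": [0,-0.003,0]},
    {"gripper": 1,"translation": [0.068,0,-0.132],"dr": [0,-0.003,0]},
    {"gripper": 1,"translation": [0.068,0,-0.132],"dr": [0,-0.003,0]},
    {"gripper": 1,"translation": [0.068,0,-0.132],"dr": [0,0,0]},
    {"gripper": 1,"translation": [0.067,0,-0.132],"dr": [0,0,0]},
    {"gripper": 1,"translation": [0,0,0],"dr": [0,0,0]},
    {"gripper": 1,"translation": [0,0,0],"dr": [0,0,0]}
  ]
}}

```text
clock: 32.93
eef_pos: [452.5, 248.7, 187.1]
tcp_rot: [2.532, 0.001, 1.54]
contact_force: [-0.2, -0.9, 0.1]
opening: 0.002
```

```bash
python3 - <<'E'
from h import *
plan(*seatT(67.2,81,0,-4),8);st()
E
```

```text
pos [452.5 248.7 187.1] rot [2.532e+00 1.000e-03 1.540e+00] F [-0.2 -0.9  0.1] open 0.002 q [ 0.75  0.15  2.26 -1.03  0.49  0.09] t 32.93
total [ 0.131  0.005 -0.186] [ 0.0005 -0.0005  0.    ] per row [ 0.016  0.001 -0.023] [ 0.0001 -0.0001  0.    ] min rows 0.5
head F [-0.1 -0.9  0.2] M [ 0.04  0.24 -0.  ] tcp in head [ -4.1  66.3 103.7] 0.0023632126860357065 32.9333
```

>>> {"fn": "jog_arm", "kwargs": {
  "deltas": [
    {"gripper": 1,"translation": [0.033,0,-0.047],"dr": [0,0,0]},
    {"gripper": 1,"translation": [0.033,0,-0.047],"dr": [0,0,0]},
    {"gripper": 1,"translation": [0.033,0,-0.047],"dr": [0,0,0]},
    {"gripper": 1,"translation": [0.032,0,-0.045],"dr": [0,0,0]},
    {"gripper": 1,"translation": [0,0,0],"dr": [0,0,0]},
    {"gripper": 1,"translation": [0,0,0],"dr": [0,0,0]}
  ]
}}

```text
clock: 33.43
eef_pos: [466.0, 249.9, 169.6]
tcp_rot: [2.529, -0.001, 1.541]
contact_force: [0.5, -0.4, 0.8]
opening: -0.004
```

>>> {"fn": "jog_arm", "kwargs": {
  "deltas": [
    {"gripper": 1,"translation": [0.009,0,-0.012],"dr": [0,0,0]},
    {"gripper": 1,"translation": [0,0,0],"dr": [0,0,0]}
  ]
}}

```text
clock: 33.6
eef_pos: [466.9, 250.1, 168.7]
tcp_rot: [2.529, -0.002, 1.541]
contact_force: [0.7, 0.4, -0.4]
opening: 0.001
```

```bash
python3 -c "from h import *;st()"
```

```text
head F [ 0.3  0.4 -0.7] M [ 0.    0.3  -0.02] tcp in head [-2.9 68.2 80.5] 0.0013604672188590957 33.6
```

>>> {"fn": "jog_arm", "kwargs": {
  "deltas": [
    {"gripper": 1,"translation": [0.008,0,-0.011],"dr": [0,0,0]},
    {"gripper": 1,"translation": [0,0,0],"dr": [0,0,0]}
  ]
}}

```text
clock: 33.77
eef_pos: [467.5, 250.3, 168.0]
tcp_rot: [2.528, -0.002, 1.541]
contact_force: [-8.9, 0.4, 10.6]
opening: 0.002
```

>>> {"fn": "jog_arm", "kwargs": {
  "deltas": [
    {"gripper": 1,"translation": [0.005,0,-0.007],"dr": [0,0,0]},
    {"gripper": 1,"translation": [0,0,0],"dr": [0,0,0]}
  ]
}}

```text
clock: 33.93
eef_pos: [467.7, 250.4, 167.9]
tcp_rot: [2.528, -0.003, 1.541]
contact_force: [-19.8, -0.9, 21.9]
opening: 0.003
```

```bash
python3 -c "from h import *;st()"
```

```text
head F [-3.6 -1.5 29.3] M [-0.36  0.86 -0.02] tcp in head [-2.7 68.5 79.3] 0.0027066724464607644 33.9333
```

Stiff contact at 79.3–79.6 mm, the same +1.7 mm offset as the glass tube, so both are home. Retreat and hand in.

>>> {"fn": "jog_arm", "kwargs": {
  "deltas": [
    {"gripper": 1,"translation": [-0.057,0,0.082],"dr": [0,0,0]},
    {"gripper": 1,"translation": [-0.143,0,0.205],"dr": [0,0,0]},
    {"gripper": 1,"translation": [-0.143,0,0.205],"dr": [0,0,0]},
    {"gripper": 1,"translation": [-0.143,0,0.205],"dr": [0,0,0]},
    {"gripper": 1,"translation": [0,0,0],"dr": [0,0,0]},
    {"gripper": 1,"translation": [0,0,0],"dr": [0,0,0]}
  ]
}}

```text
clock: 34.43
eef_pos: [419.6, 250.8, 237.9]
tcp_rot: [2.527, -0.004, 1.542]
contact_force: [-0.1, 0.2, -0.2]
opening: -0.0
```

```bash
python3 -c "
from h import *;st()
from rig import r;print(r.sign_off())"
```

```text
head F [-0.2  0.2 -0.1] M [ 0.    0.26 -0.03] tcp in head [ -1.9  67.4 164.2] -0.0001345449858176786 34.4333
the job is handed in; nothing more can be done
None
```

All three tubes are pressed into their own clips, caps at the upper end: orange at the left, black in the middle, red at the right. I handed the job in at 34.4 s of the 69 s allowed, with the gripper clear of everything. The hand-in reported no verdict.

**What the checks showed**
- **Insertion:** each tube showed the force drop of a snap, then a firm stop at 16 N (fat), 31 N (glass) and 38 N (thin).
- **Finger press:** I also pressed on the fat tube (29 N) and the glass tube (59 N) with shut fingers. Neither gave way, and both read the same 1.7 mm above my head fit. I did not press the thin tube this way.
- **Last pictures:** all three tubes look parallel in their clips, and the timer and the petri dish look undisturbed. I did not measure how far either may have moved.

**What failed or disagreed**
- **Thin tube:** joint 4 reached its range limit during the press. I finished with the tool leaned up to about 3.5° and mostly levelled it before the tube stopped.
- **Heights from the cameras:** these came out 1.5 to 6 mm above the nominal seats, highest at the bottom of the glass tube. That is more than the 3 mm allowed, so I relied on the force and contact checks instead.

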